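Put up the beeswax bars on the stock board

ROBOT

A 6-joint arm with a two-finger parallel gripper is mounted at the origin on the work surface. World frame = base frame: x ahead of the robot, y to its left, z up, the work surface at z = 0. Lengths are in m, angles in rad, forces in N, time in s.
With the tool pointing down it reaches from about 0.375 to 0.925 m from the base axis. Payload 5.7 kg.
Tool frame: the origin (TCP) lies midway between the tips of the shut fingers; the grasp point (between the pads) lies 19 mm behind it; z points along the fingers, y is the direction in which the jaws open and shut (so a half turn about z gives the same grasp; the last joint's range is limited). The gripper opens to 85 mm and grips with 20 to 120 N. Pads are 22 mm wide; open, the fingers measure 114 mm over their backs; the gripper's body (76 mm by 85 mm) begins 54 mm behind the grasp point. The pads swing forward as they close: fully open they stand 13 mm farther back than shut.
Start: joints at [1.094, 0.359, 1.51, -0, 1.272, -0.115], TCP at [0.212, 0.561, 0.231] pointing down, gripper open.
Joint ranges: [-2.97, 2.97], [-1.01, 2.36], [0.21, 2.38], [-0.96, 4.11], [0.2, 2.71], [-2.98, 2.98]. Speed limits (rad/s): [2.39, 2.39, 3.14, 3.14, 3.14, 3.14].

INTERFACE

Orientations are given as a unit quaternion [x, y, z, w].
In Python, from workcell import * gives the robot as it stands.
- The arm moves only by the tool carry_out, never from a script. Its argument "deltas" is one flat list of numbers, 5 for each row, row after row: the shift along the world's x, y, z in mm, then the turn about the world's z in units of 5 degrees (1.0 is 5 degrees), then the opening, from 0 (shut) to 1 (fully open). In form: [x, y, z, roll, gripper, x, y, z, roll, gripper, ...]. A call has 1 to 5 rows; each row is the pose to reach, as a shift and turn from the pose commanded when the call began; what a row does not reach only later rows make up. A row lasts 1/10 s, in which the tool goes at most 50 mm and 8.59 degrees, less where a joint would pass 70% of its speed; a pose out of reach is approached as far as the arm can. A call with a gripper value outside its range is refused whole. The fingers move at their own pace and stop on an object; the grip force is fixed at half the most. Time passes only in rows, so rows that repeat a pose let the fingers close. It gives the time, the measured TCP pose, the force and the opening at its end, in the units of the state.
- get_obs(): the state, without advancing time (a new reading comes with each control period).
- capture(name): name is "side" or "top" or "wrist"; returns a dict with "image" (420x560x3 uint8, red, green, blue), "depth" (420x560 float32, m along the optical axis (not along the pixel's ray), 0 where there is no reading), "camera_matrix" (3x3 intrinsics, pixels), "k1" (the pictures are not rectified: a ray, as slopes to the right and down, at radius r is drawn at 1 + k1 r^2 times it, then the intrinsics apply), "world_to_cam" (4x4, takes a point from world to camera coordinates); the wrist camera has in their place "T_tool_cam" (4x4, takes a point from camera to tool coordinates, whose origin is the TCP and whose axes are the flange's). Camera axes: x right, y down, z forward; pixel columns grow to the right and rows downward; lengths in m; the calibration is good to about 2 mm. A picture is of the moment at which its call begins: read the wrist's pose just before it.
- job_done(): hands the job in, once; it reports no verdict.
Trained networks look in the newest picture that a camera, given by its name, has taken for a name from the list of things; names that differ only in an ending like _2 or _b are one class to them, and where a whole thing is asked for, a point or a joint stands for the part that bears it (a point fixed in the world has none). Each returns a list of dicts, best first, with "confidence" (0 to 1); they miss things now and then, are a little off and sometimes report something else, mostly with a low value. They report only what shows in the picture. A call takes as long as a camera call. They do not tell look-alikes from the thing itself.
- silhouettes(camera, name): "mask" (420x560 bool, what is visible of it) and "box" ([left, top, width, height] in pixels, round what is visible of it).
The state is a dict: "clock": time; "q": joint angles; "joint_velocities": joint speeds; "joint_efforts": joint torques, N m; "tool_pos": TCP position; "orientation": TCP orientation; "force": force on the tool from outside, world axes, zero at the start; "moment": the same for the moment, N m; "finger_gap": finger opening in m.
Only numpy, scipy, OpenCV 4.12 (cv2) and the standard library are available. Lean on these libraries where they do the work, as an engineer would, in place of code of your own. Each camera call takes 0.05 s, during which the arm holds its last target.

TASK

Draw the little stock board right out from under the bench shelf, so that its rear edge comes clear of the shelf's front edge, then stack the three loose beeswax bars on it with the bar that is already there (which stays as it lies), two bars to a layer and two layers high. In each layer the two bars lie long side against long side with their ends level, one on its broad face and the other turned upside down, so that the slopes nest with no gap and the layer is flat; the second layer lies crosswise, squarely centred over the first. Leave the other things on the bench standing where they are.

Things in the scene. Friction and masses are not known exactly. Their poses are not given: they have to be found in the camera images.
- shelf: Fixed bench shelf: white top 160 deep (x) by 300 wide (y), 92 to 110 mm above the bench, on side panels 16 thick at y = +-138. A grey temperature unit, 100 x 180 mm, centred at x = 15, y = 20, stands on it up to 180 mm above the bench. Origin on the bench under its centre; x points away from its front, so the front edge is at x = -80.
- board: Loose plywood board 180 (x) by 107 (y), upper face 12 mm above the bench, 250 g, on felt (friction 0.18; wax, wood 0.6): slides if pressed on top (5 to 15 N) and pulled. A batten 12 wide, 8 mm above the upper face, runs down each long side, 83 clear between; ends open. Starts half under the shelf, -x end to the robot. Origin under its centre, at bench level.
- wax_a: Beeswax bar, 80 g, 70 mm long (x), 32 thick (z), broad face 44 wide, narrow face 30 (long sides slope 12 degrees), ends square. Origin at its centre; z points from broad to narrow face, so up when it lies on the broad face. Nested with an upside-down one, centres are 37 mm apart. Starts on the board, broad face down, lengthwise, near the -y batten.
- wax_b: Beeswax bar, 80 g, 70 mm long (x), 32 thick (z), broad face 44 wide, narrow face 30 (long sides slope 12 degrees), ends square. Origin at its centre; z points from broad to narrow face, so up when it lies on the broad face. Nested with an upside-down one, centres are 37 mm apart. Starts loose on the bench, broad face down.
- wax_c: Beeswax bar, 80 g, 70 mm long (x), 32 thick (z), broad face 44 wide, narrow face 30 (long sides slope 12 degrees), ends square. Origin at its centre; z points from broad to narrow face, so up when it lies on the broad face. Nested with an upside-down one, centres are 37 mm apart. Starts loose on the bench, broad face down.
- wax_d: Beeswax bar, 80 g, 70 mm long (x), 32 thick (z), broad face 44 wide, narrow face 30 (long sides slope 12 degrees), ends square. Origin at its centre; z points from broad to narrow face, so up when it lies on the broad face. Nested with an upside-down one, centres are 37 mm apart. Starts loose on the bench, upside down (narrow face down).
- dye_tin: Bystander: round aluminium tin, 66 mm across, 58 mm high. Origin under its centre.
- glue_pot: Bystander: white plastic glue pot, 72 x 72 mm, 78 mm high over its round cap, a brush stub on top to 98 mm. Origin under its centre.
- thread_spool: Bystander: pale thread spool standing on end, 62 mm across, 74 mm high. Origin under its centre.
- spike_holder: Bystander: tapering blue plastic cone (it holds spools), 131 mm high, on a round wooden foot 66 mm across. Origin under its centre.
Not all that is in view belongs to the job. Leave any pink look-alike of the wax_d alone. There is more than one size of the board; the one meant has the size given above.

How it is judged:
On the way, in this order (a step that is already met when the one before it is completed fails the run):
1. the stock board is drawn out from under the shelf (x of board in the frame of shelf below -0.166 m), for 0.2 s.
2. the first layer is made up: an upside-down bar nests beside the bar on the board (((angle between wax_a's own z axis and vertical below 0.08 rad and angle between wax_b's own z axis and vertical above 3.06 rad and z of wax_a in the frame of board between 0.0245 and 0.0315 m and x of wax_a in the frame of board between -0.055 and 0.055 m and z of wax_b in the frame of board between 0.0245 and 0.0315 m and horizontal distance between wax_b and wax_a below 0.041 m and angle between the x axis of wax_b and the x axis of wax_a, either way round below 0.1 rad and x of wax_b in the frame of wax_a between -0.008 and 0.008 m) or (angle between wax_a's own z axis and vertical below 0.08 rad and angle between wax_c's own z axis and vertical above 3.06 rad and z of wax_a in the frame of board between 0.0245 and 0.0315 m and x of wax_a in the frame of board between -0.055 and 0.055 m and z of wax_c in the frame of board between 0.0245 and 0.0315 m and horizontal distance between wax_c and wax_a below 0.041 m and angle between the x axis of wax_c and the x axis of wax_a, either way round below 0.1 rad and x of wax_c in the frame of wax_a between -0.008 and 0.008 m) or (angle between wax_a's own z axis and vertical below 0.08 rad and angle between wax_d's own z axis and vertical above 3.06 rad and z of wax_a in the frame of board between 0.0245 and 0.0315 m and x of wax_a in the frame of board between -0.055 and 0.055 m and z of wax_d in the frame of board between 0.0245 and 0.0315 m and horizontal distance between wax_d and wax_a below 0.041 m and angle between the x axis of wax_d and the x axis of wax_a, either way round below 0.1 rad and x of wax_d in the frame of wax_a between -0.008 and 0.008 m))), for 0.2 s.
At the end, for the whole second after the job is handed in: Board clear of the shelf; on it wax_a and an inverted bar, centres under 41 mm apart, ends level to 8 mm; on them, crosswise (0.12 rad), an upright and an inverted bar, under 42 mm apart, within 30 mm of wax_a's middle and within 12 mm of the board's midline; all flat (0.08 rad), at rest (x of board in the frame of shelf below -0.166 m and angle between board's own z axis and vertical below 0.05 rad and (((angle between wax_a's own z axis and vertical below 0.08 rad and angle between wax_b's own z axis and vertical above 3.06 rad and z of wax_a in the frame of board between 0.0245 and 0.0315 m and x of wax_a in the frame of board between -0.055 and 0.055 m and z of wax_b in the frame of board between 0.0245 and 0.0315 m and horizontal distance between wax_b and wax_a below 0.041 m and angle between the x axis of wax_b and the x axis of wax_a, either way round below 0.1 rad and x of wax_b in the frame of wax_a between -0.008 and 0.008 m) and (angle between wax_c's own z axis and vertical below 0.08 rad and angle between wax_d's own z axis and vertical above 3.06 rad and horizontal distance between wax_c and wax_d below 0.042 m and z of wax_c in the frame of board between 0.0565 and 0.0635 m and y of wax_c in the frame of board between -0.012 and 0.012 m and x of wax_c in the frame of wax_a between -0.03 and 0.03 m and angle between the x axis of each of wax_c, wax_d and the y axis of wax_a, either way round below 0.12 rad and z of wax_d in the frame of board between 0.0565 and 0.0635 m and y of wax_d in the frame of board between -0.012 and 0.012 m and x of wax_d in the frame of wax_a between -0.03 and 0.03 m)) or ((angle between wax_a's own z axis and vertical below 0.08 rad and angle between wax_b's own z axis and vertical above 3.06 rad and z of wax_a in the frame of board between 0.0245 and 0.0315 m and x of wax_a in the frame of board between -0.055 and 0.055 m and z of wax_b in the frame of board between 0.0245 and 0.0315 m and horizontal distance between wax_b and wax_a below 0.041 m and angle between the x axis of wax_b and the x axis of wax_a, either way round below 0.1 rad and x of wax_b in the frame of wax_a between -0.008 and 0.008 m) and (angle between wax_d's own z axis and vertical below 0.08 rad and angle between wax_c's own z axis and vertical above 3.06 rad and horizontal distance between wax_d and wax_c below 0.042 m and z of wax_d in the frame of board between 0.0565 and 0.0635 m and y of wax_d in the frame of board between -0.012 and 0.012 m and x of wax_d in the frame of wax_a between -0.03 and 0.03 m and angle between the x axis of each of wax_d, wax_c and the y axis of wax_a, either way round below 0.12 rad and z of wax_c in the frame of board between 0.0565 and 0.0635 m and y of wax_c in the frame of board between -0.012 and 0.012 m and x of wax_c in the frame of wax_a between -0.03 and 0.03 m)) or ((angle between wax_a's own z axis and vertical below 0.08 rad and angle between wax_c's own z axis and vertical above 3.06 rad and z of wax_a in the frame of board between 0.0245 and 0.0315 m and x of wax_a in the frame of board between -0.055 and 0.055 m and z of wax_c in the frame of board between 0.0245 and 0.0315 m and horizontal distance between wax_c and wax_a below 0.041 m and angle between the x axis of wax_c and the x axis of wax_a, either way round below 0.1 rad and x of wax_c in the frame of wax_a between -0.008 and 0.008 m) and (angle between wax_b's own z axis and vertical below 0.08 rad and angle between wax_d's own z axis and vertical above 3.06 rad and horizontal distance between wax_b and wax_d below 0.042 m and z of wax_b in the frame of board between 0.0565 and 0.0635 m and y of wax_b in the frame of board between -0.012 and 0.012 m and x of wax_b in the frame of wax_a between -0.03 and 0.03 m and angle between the x axis of each of wax_b, wax_d and the y axis of wax_a, either way round below 0.12 rad and z of wax_d in the frame of board between 0.0565 and 0.0635 m and y of wax_d in the frame of board between -0.012 and 0.012 m and x of wax_d in the frame of wax_a between -0.03 and 0.03 m)) or ((angle between wax_a's own z axis and vertical below 0.08 rad and angle between wax_c's own z axis and vertical above 3.06 rad and z of wax_a in the frame of board between 0.0245 and 0.0315 m and x of wax_a in the frame of board between -0.055 and 0.055 m and z of wax_c in the frame of board between 0.0245 and 0.0315 m and horizontal distance between wax_c and wax_a below 0.041 m and angle between the x axis of wax_c and the x axis of wax_a, either way round below 0.1 rad and x of wax_c in the frame of wax_a between -0.008 and 0.008 m) and (angle between wax_d's own z axis and vertical below 0.08 rad and angle between wax_b's own z axis and vertical above 3.06 rad and horizontal distance between wax_d and wax_b below 0.042 m and z of wax_d in the frame of board between 0.0565 and 0.0635 m and y of wax_d in the frame of board between -0.012 and 0.012 m and x of wax_d in the frame of wax_a between -0.03 and 0.03 m and angle between the x axis of each of wax_d, wax_b and the y axis of wax_a, either way round below 0.12 rad and z of wax_b in the frame of board between 0.0565 and 0.0635 m and y of wax_b in the frame of board between -0.012 and 0.012 m and x of wax_b in the frame of wax_a between -0.03 and 0.03 m)) or ((angle between wax_a's own z axis and vertical below 0.08 rad and angle between wax_d's own z axis and vertical above 3.06 rad and z of wax_a in the frame of board between 0.0245 and 0.0315 m and x of wax_a in the frame of board between -0.055 and 0.055 m and z of wax_d in the frame of board between 0.0245 and 0.0315 m and horizontal distance between wax_d and wax_a below 0.041 m and angle between the x axis of wax_d and the x axis of wax_a, either way round below 0.1 rad and x of wax_d in the frame of wax_a between -0.008 and 0.008 m) and (angle between wax_b's own z axis and vertical below 0.08 rad and angle between wax_c's own z axis and vertical above 3.06 rad and horizontal distance between wax_b and wax_c below 0.042 m and z of wax_b in the frame of board between 0.0565 and 0.0635 m and y of wax_b in the frame of board between -0.012 and 0.012 m and x of wax_b in the frame of wax_a between -0.03 and 0.03 m and angle between the x axis of each of wax_b, wax_c and the y axis of wax_a, either way round below 0.12 rad and z of wax_c in the frame of board between 0.0565 and 0.0635 m and y of wax_c in the frame of board between -0.012 and 0.012 m and x of wax_c in the frame of wax_a between -0.03 and 0.03 m)) or ((angle between wax_a's own z axis and vertical below 0.08 rad and angle between wax_d's own z axis and vertical above 3.06 rad and z of wax_a in the frame of board between 0.0245 and 0.0315 m and x of wax_a in the frame of board between -0.055 and 0.055 m and z of wax_d in the frame of board between 0.0245 and 0.0315 m and horizontal distance between wax_d and wax_a below 0.041 m and angle between the x axis of wax_d and the x axis of wax_a, either way round below 0.1 rad and x of wax_d in the frame of wax_a between -0.008 and 0.008 m) and (angle between wax_c's own z axis and vertical below 0.08 rad and angle between wax_b's own z axis and vertical above 3.06 rad and horizontal distance between wax_c and wax_b below 0.042 m and z of wax_c in the frame of board between 0.0565 and 0.0635 m and y of wax_c in the frame of board between -0.012 and 0.012 m and x of wax_c in the frame of wax_a between -0.03 and 0.03 m and angle between the x axis of each of wax_c, wax_b and the y axis of wax_a, either way round below 0.12 rad and z of wax_b in the frame of board between 0.0565 and 0.0635 m and y of wax_b in the frame of board between -0.012 and 0.012 m and x of wax_b in the frame of wax_a between -0.03 and 0.03 m))) and linear speed of each of wax_a, wax_b, wax_c, wax_d below 0.02 m/s); the robot touches nothing.
It fails at once if the glue pot is shoved more than 30 mm or tipped (distance of glue_pot from where it was at the start of the episode above 0.03 m or angle between glue_pot's own z axis and vertical above 0.25 rad).
It fails at once if the thread spool is shoved more than 30 mm or tipped (distance of thread_spool from where it was at the start of the episode above 0.03 m or angle between thread_spool's own z axis and vertical above 0.25 rad).
It fails at once if the blue cone is shoved more than 30 mm or tipped (distance of spike_holder from where it was at the start of the episode above 0.03 m or angle between spike_holder's own z axis and vertical above 0.25 rad).
It fails at once if the dye tin is shoved more than 30 mm or tipped (distance of dye_tin from where it was at the start of the episode above 0.03 m or angle between dye_tin's own z axis and vertical above 0.25 rad).
It also fails if it takes over 72 s, if anything falls off the work surface, if the arm or the gripper's body presses on something with over 40 N, if the wrist force passes 120 N, or if a joint passes its speed limit or range.

## Working session

There is one attempt and no reset: what is moved stays moved. The work goes in short steps, Python scripts to look and compute and a tool call to move; the robot and the scene stay as the last step left them, time stands still between calls to the robot, and variables do not carry over. Pictures are saved under pics/ and viewed, and the job is handed in when it is done.

Besides the shell and the picture viewer there is one more tool, called as name(argument=value, ...) on one line, values as JSON. carry_out: Moves the arm, as the interface text tells. Its arguments: {"type":"object","properties":{"deltas":{"type":"array"}},"required":["deltas"]}

I'll start by looking at the scene.

```bash
mkdir -p pics; ls
python3 - <<'E'
from workcell import *
import cv2
print(get_obs())
for n in ["side","top","wrist"]:
    c=capture(n)
    cv2.imwrite(f"pics/{n}0.png",c["image"][:,:,::-1])
    print(n,c["camera_matrix"],c["k1"],c.get("world_to_cam"),c.get("T_tool_cam"))
E
```

```text
pics
{'clock': 0.0, 'q': array([ 1.09389024e+00,  3.59520928e-01,  1.51144993e+00,  1.38326374e-05,
        1.27247781e+00, -1.15097162e-01]), 'joint_velocities': array([-0.00183114, -0.00041161,  0.00113253, -0.00022811, -0.00075247,
        0.00058629]), 'joint_efforts': array([-1.61798333e-03, -5.27579606e+01, -2.78631574e+01, -3.66502127e-04,
        1.29170009e-02,  2.49761871e-05]), 'tool_pos': array([0.2120661 , 0.56054519, 0.23043743]), 'orientation': array([ 1.79921277e-01,  9.83680575e-01, -8.85723992e-04, -2.77020413e-04]), 'force': array([ 0.91882445,  0.72699718, -0.0477666 ]), 'moment': array([-0.01530709, -0.00655602,  0.01949288]), 'finger_gap': 0.085716456574198}
side [[429.68450232   0.         279.09586561]
 [  0.         429.68450232 209.88115369]
 [  0.           0.           1.        ]] -0.07253002211415348 [[ 0.7738729  -0.63327095  0.00941515 -0.42126498]
 [-0.48089218 -0.59720629 -0.64194031  0.3017389 ]
 [ 0.41214494  0.49225254 -0.76669681  0.75959853]
 [ 0.          0.          0.          1.        ]] None
top [[490.92800824   0.         276.10432202]
 [  0.         490.92800824 210.01446315]
 [  0.           0.           1.        ]] -0.1258867238832101 [[ 0.01669014 -0.99976837 -0.01358832 -0.00300679]
 [-0.99550751 -0.01534915 -0.0934302   0.56541389]
 [ 0.09319999  0.01508664 -0.9955331   1.14342211]
 [ 0.          0.          0.          1.        ]] None
wrist [[341.68714465   0.         277.92923091]
 [  0.         341.68714465 205.93602223]
 [  0.           0.           1.        ]] 0.01432363625603032 None [[-1.05922316e-03 -9.59627941e-01 -2.81270497e-01  7.25381013e-02]
 [ 9.99999198e-01 -8.21298206e-04 -9.63775473e-04  2.19255612e-04]
 [ 6.93858919e-04 -2.81271292e-01  9.59628042e-01 -1.42945507e-01]
 [ 0.00000000e+00  0.00000000e+00  0.00000000e+00  1.00000000e+00]]
```

View pics/top0.png

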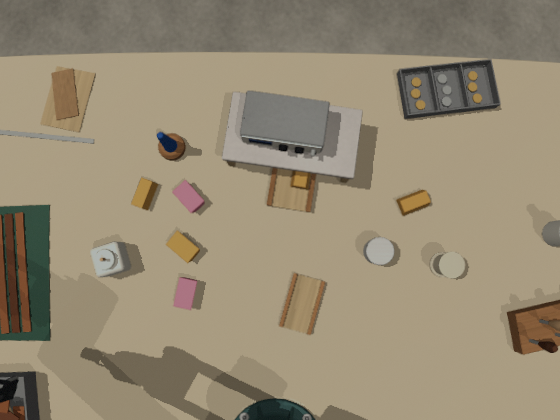

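View pics/side0.png

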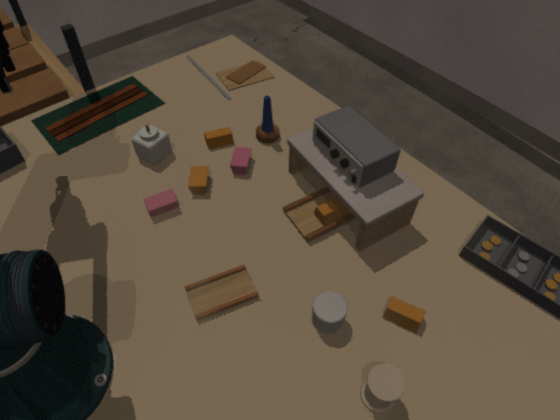

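View pics/wrist0.png

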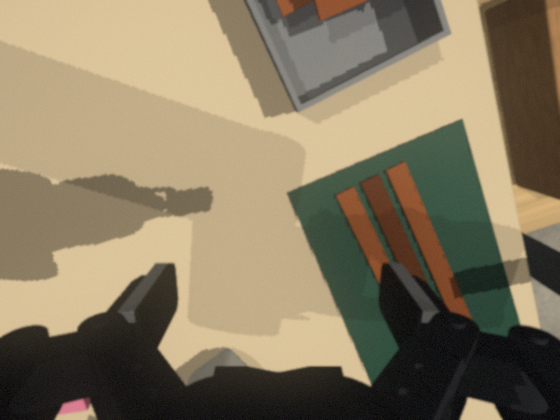

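The top view shows the board at about (292,188) with wax_a at (301,180). Loose orange bars are at (145,193), (183,246) and (414,202), and the pink decoys are at (188,196) and (185,293). There is a decoy board at (302,303) and the shelf is around (293,140). Next I'll measure these.

```bash
cat > h.py <<'E'
from workcell import *
import numpy as np, cv2
from scipy.spatial.transform import Rotation as R
def cloud(c,T=None):
    K=c["camera_matrix"];d=c["depth"];h,w=d.shape
    u,v=np.meshgrid(np.arange(w),np.arange(h))
    p=np.stack([u,v],-1).reshape(-1,1,2).astype(float)
    n=cv2.undistortPoints(p,K,np.array([c["k1"],0,0,0,0.])).reshape(h,w,2)
    P=np.concatenate([n*d[...,None],d[...,None]],-1)
    M=np.linalg.inv(c["world_to_cam"]) if "world_to_cam" in c else T
    return P@M[:3,:3].T+M[:3,3]
def wristT(c,o):
    T=np.eye(4);T[:3,:3]=R.from_quat(o["orientation"]).as_matrix();T[:3,3]=o["tool_pos"]
    return T@c["T_tool_cam"]
def snap(n,name=None):
    o=get_obs();c=capture(n)
    if name: cv2.imwrite(f"pics/{name}.png",c["image"][:,:,::-1])
    W=cloud(c,wristT(c,o) if n=="wrist" else None)
    return c,W
def rect(P):
    r=cv2.minAreaRect((P[:,:2]*1000).astype(np.float32))
    (cx,cy),(a,b),t=r
    if a<b: a,b=b,a; t+=90
    return np.round([cx,cy,a,b,((t+90)%180)-90],1)
E
python3 - <<'E'
from h import *
for n in ["top","side"]:
    c,W=snap(n)
    print("bench z",n,np.median(W[200:240,240:260,2] if n=="top" else W[240:270,260:300,2]))
    for k in ["wax_a","board","shelf","dye_tin","glue_pot","thread_spool","spike_holder"]:
        for s in silhouettes(n,k):
            m=s["mask"]&(c["depth"]>0); 
            if m.sum()<5: continue
            P=W[m]; zt=np.percentile(P[:,2],90)
            Q=P[P[:,2]>zt-0.006]
            print(n,k,round(s["confidence"],2),s["box"],"z",np.round(np.percentile(P[:,2],[5,50,95])*1000),"top",rect(Q),"all",rect(P), c["image"][m].mean(0).round())
E
```

```text
bench z top 0.0012308645616807556
top wax_a 0.92 [169.5, 232.5, 28.4, 29.0] z [29. 33. 37.] top [475.7 228.1  71.1  42.9  52.2] all [477.5 230.4  77.3  42.9  52.2] [166. 132.  70.]
top wax_a 0.83 [397.6, 190.4, 33.7, 28.3] z [ 1. 31. 36.] top [ 591.  -326.    71.4   32.5  -67.8] all [ 592.9 -331.7   85.1   47.1  -69.3] [143. 110.  58.]
top wax_a 0.81 [293.6, 170.3, 15.0, 23.4] z [17. 43. 48.] top [637.5 -50.6  35.9  31.6  -7.9] all [638.9 -50.8  44.2  39.3  81.5] [130.  99.  51.]
top wax_a 0.8 [130.8, 179.8, 25.0, 32.1] z [ 9. 32. 37.] top [600.9 330.8  69.7  33.4 -21.7] all [600.1 328.3  69.9  39.4 -20.4] [140. 110.  57.]
top wax_a 0.75 [176.4, 278.7, 22.7, 33.1] z [29. 33. 37.] top [363.7 218.4  71.4  43.7 -10.2] all [363.9 218.7  71.8  44.4 -10.2] [167. 114. 126.]
top wax_a 0.67 [176.3, 180.5, 29.4, 34.7] z [13. 33. 37.] top [594.8 218.2  70.5  43.9  43.5] all [592.8 218.3  72.9  47.2  44.1] [162. 111. 122.]
top board 0.8 [264.7, 167.2, 50.9, 47.0] z [ 9. 14. 23.] top [616.3 -29.8 106.7  94.   81.5] all [616.3 -29.9 106.9  94.   81.4] [140. 116.  83.]
top board 0.6 [279.2, 273.0, 
[... 2184 characters left out ...]
7   65.1   63.3   47.8] all [ 483.  -238.4   89.5   66.   -11.6] [101.  94.  87.]
side glue_pot 0.56 [130.3, 127.9, 38.3, 35.7] z [13. 59. 80.] top [441.9 397.8  49.   46.3 -80.7] all [450.  437.2 143.2 115.8 -71.8] [84. 79. 72.]
side thread_spool 0.71 [357.8, 360.9, 46.1, 51.8] z [ 6. 74. 76.] top [ 441.3 -398.5   61.    60.6  -23.2] all [ 441.5 -392.6   72.5   62.    87.3] [108.  96.  78.]
side thread_spool 0.62 [131.9, 126.3, 39.3, 37.1] z [12. 58. 80.] top [441.9 397.8  49.   46.3 -80.7] all [435.2 407.7  97.6  70.  -69.9] [83. 79. 71.]
side spike_holder 0.72 [254.8, 96.8, 23.1, 47.6] z [  7.  30. 119.] top [717.3 262.2  16.9  13.8 -78.9] all [717.1 280.4  97.5  60.1  87.6] [41. 33. 33.]
```

carry_out(deltas=[28,-39,0,0.5,1,56,-78,0,1,1,84,-117,0,1.5,0.5,112,-156,0,2,0.5,140,-195,0,2.4,0.5])

```text
clock: 1.45
tool_pos: [0.3532, 0.3647, 0.2315]
orientation: [0.075, 0.997, 0.0, 0.0]
force: [-0.0, 0.2, -0.3]
finger_gap: 0.0442
```

carry_out(deltas=[28,-39,0,0,0.5,56,-78,0,0,0.5,84,-117,0,0,0.5,112,-156,0,0,0.5,140,-195,0,0,0.5])

```text
clock: 1.95
tool_pos: [0.4934, 0.1694, 0.2316]
orientation: [0.076, 0.997, 0.0, 0.0]
force: [0.8, 0.0, 0.7]
finger_gap: 0.0427
```

carry_out(deltas=[28,-39,-40,0,0.5,56,-78,-60,0,0.5,84,-117,-90,0,0.5,106.5,-149.6,-120,0,0.5,106.5,-149.6,-130,0,0.5])

```text
clock: 2.45
tool_pos: [0.6011, 0.0182, 0.0998]
orientation: [0.077, 0.997, -0.0, 0.001]
force: [-0.3, 1.2, -0.4]
finger_gap: 0.0425
```

Run:
```python
from h import *
o=get_obs();print(o["tool_pos"])
c,W=snap("wrist","w1")
s=silhouettes("wrist","board")
for x in s:
    m=x["mask"]&(c["depth"]>0)
    P=W[m];Q=P[(P[:,2]>0.016)&(P[:,2]<0.026)]
    print(x["confidence"],x["box"],rect(P),np.percentile(P[:,2],[5,50,95]),len(Q))
    Z=W[...,2];
np.save("W.npy",W)
```

```text
[0.60114116 0.01815719 0.09982341]
0.93 [131.5, 177.4, 159.9, 183.6] [647.2 -37.9 156.6 117.3  -8.3] [0.01123507 0.01264881 0.0208906 ] 5189
```

View pics/w1.png

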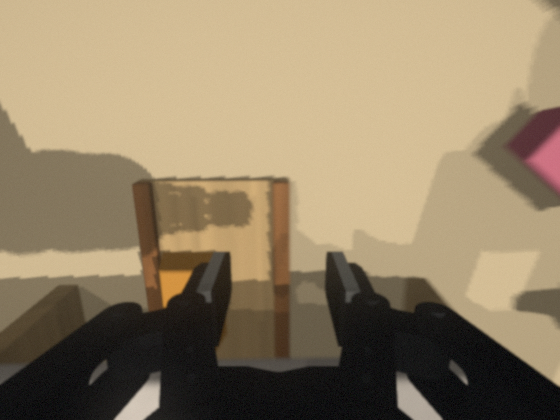

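The wrist view shows the +y batten at columns 273–288, midway between the fingers at 222 and 335. I'll descend and grip it.

carry_out(deltas=[0,0,-35,0,0.5,0,0,-65,0,0.5,0,0,-80,0,0.5,0,0,-84,0,0.5,0,0,-84,0,0.5])

```text
clock: 3.05
tool_pos: [0.599, 0.0221, 0.0178]
orientation: [0.076, 0.997, -0.0, 0.0]
force: [0.0, 1.0, -0.2]
finger_gap: 0.0426
```

carry_out(deltas=[0,0,-3,0,0,0,0,-3,0,0,0,0,-3,0,0,0,0,-3,0,0,0,0,-3,0,0])

```text
clock: 3.55
tool_pos: [0.5997, 0.0216, 0.0155]
orientation: [0.076, 0.997, 0.0, 0.001]
force: [-1.2, 0.4, 6.6]
finger_gap: 0.0093
```

carry_out(deltas=[0,0,0,0,0,0,0,0,0,0])

```text
clock: 3.75
tool_pos: [0.5998, 0.0216, 0.0155]
orientation: [0.076, 0.997, 0.0, 0.001]
force: [-1.3, 0.7, 6.9]
finger_gap: 0.0092
```

Run:
```python
from h import *
o=get_obs();print(o["tool_pos"],o["force"],o["finger_gap"])
c,W=snap("wrist","w2")
```

```text
[0.59975042 0.02158592 0.01554887] [-1.32049018  0.65958     6.90709493] 0.009231007481035041
```

View pics/w2.png

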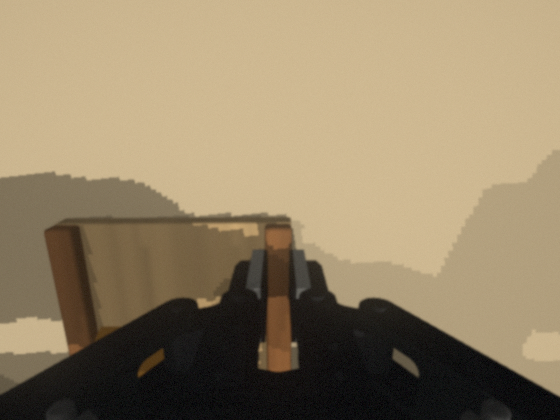

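The batten, at columns 265–290, is held between the pads. Now I'll pull the board out.

carry_out(deltas=[-10,1.4,0,0,0,-30,4,0,0,0,-55,7.3,0,0,0,-80,10.6,0,0,0,-98,13,0,0,0])

```text
clock: 4.3
tool_pos: [0.5014, 0.0345, 0.0155]
orientation: [0.076, 0.997, -0.0, 0.002]
force: [2.2, -1.5, 5.4]
finger_gap: 0.0094
```

carry_out(deltas=[-10,1.4,0,0,0,-14,1.9,0,0,0,-14,1.9,0,0,0,-14,1.9,0,0,0])

```text
clock: 4.7
tool_pos: [0.4871, 0.0364, 0.0155]
orientation: [0.076, 0.997, -0.0, 0.001]
force: [-2.1, 0.5, 11.9]
finger_gap: 0.0096
```

Run:
```python
from h import *
o=get_obs();print(o["tool_pos"],o["force"],o["finger_gap"])
for n in ["top","side"]:
    c,W=snap(n,n+"1")
    for k in ["wax_a","board","shelf"]:
        for s in silhouettes(n,k):
            m=s["mask"]&(c["depth"]>0); 
            if m.sum()<5: continue
            P=W[m]; zt=np.percentile(P[:,2],90)
            Q=P[P[:,2]>zt-0.006]
            print(n,k,round(s["confidence"],2),s["box"],"top",rect(Q),"all",rect(P))
            if k=="shelf":
                Q=P[(P[:,2]>0.104)&(P[:,2]<0.118)]; print("shelf plate",rect(Q))
```

```text
[0.48709865 0.03644545 0.01547272] [-2.12421779  0.50115908 11.85814063] 0.009578051008855582
top wax_a 0.93 [399.2, 188.6, 30.5, 26.8] top [ 591.  -326.    71.2   32.4  -67.7] all [ 590.9 -332.    82.6   48.1  -68.8]
top wax_a 0.92 [130.4, 180.3, 26.0, 31.0] top [600.6 330.6  69.5  33.7 -21.2] all [601.6 334.4  71.7  50.4 -21. ]
top wax_a 0.89 [287.7, 204.8, 18.9, 34.1] top [542.2 -41.2  68.6  30.7  -1.6] all [542.1 -42.1  72.4  38.3   1.7]
top wax_a 0.74 [175.1, 279.2, 25.1, 28.9] top [364.1 218.5  70.7  43.5 -11. ] all [362.8 222.1  74.9  50.7 -10.4]
top wax_a 0.66 [168.7, 234.3, 30.2, 30.5] top [476.  228.2  70.8  44.4  51.1] all [478.3 230.9  78.9  44.4  51.2]
top wax_a 0.6 [176.9, 182.3, 29.9, 32.1] top [593.8 217.6  69.7  44.   43.7] all [593.6 217.5  70.2  44.   43.7]
top wax_a 0.6 [222.2, 89.1, 138.6, 91.2] top [746.5 -10.1 179.  104.6  82.4] all [748.7 -29.1 331.1 199.7  82.6]
top wax_a 0.15 [430.4, 249.5, 34.9, 29.3] top [ 441.7 -398.9   62.2   57.2  -89.5] all [ 440.7 -409.    83.1   60.9   81.4]
top board 0.72 [288.6, 272.8, 38.8, 62.6] top [346.5 -50.8 132.7  92.4 -14. 
[... 589 characters left out ...]
.9] top [475.  227.5  70.8  44.3  52.2] all [474.8 226.6  72.2  44.4  51.2]
side wax_a 0.6 [270.4, 215.4, 40.2, 29.4] top [544.3 -38.7  69.7  31.9  -8.8] all [544.9 -33.6  70.1  51.7  -8.8]
side wax_a 0.53 [205.2, 130.1, 21.4, 17.6] top [589.  335.3  43.4  36.4 -16.5] all [588.2 332.6  43.2  42.6  70.8]
side board 0.98 [186.5, 265.7, 71.4, 57.6] top [344.8 -58.7 132.5  81.  -15. ] all [345.6 -54.  133.3  90.3 -14.4]
side board 0.75 [240.3, 194.7, 92.5, 73.6] top [549.1 -20.4 180.2 109.1  -8.1] all [556.2 -13.5 193.1 124.9  -8. ]
side shelf 0.75 [288.4, 107.5, 134.3, 143.1] top [746.  -11.3 182.5 106.7  82.9] all [1255.6  298.3 1551.2  341.3   32.9]
shelf plate [730.2 -29.9 299.2 162.3  82.3]
```

View pics/top1.png

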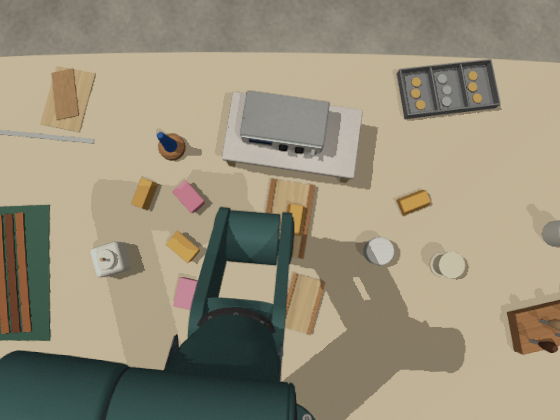

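The board is now out: its x in the shelf frame is about -181 mm and its yaw about -8°. I'll release it and go to the inverted bar wax_d.

carry_out(deltas=[0,0,0,0,0.35,0,0,0,0,0.35,0,0,0,0,0.35,0,0,40,0,0.35,0,0,85,0,0.5])

```text
clock: 5.6
tool_pos: [0.4847, 0.0365, 0.0984]
orientation: [0.076, 0.997, -0.0, -0.003]
force: [1.9, 0.1, 0.5]
finger_gap: 0.042
```

carry_out(deltas=[-2,40,5,-1.5,1,-5,85,5,-3,1,-8,130,5,-4.5,1,-11,175,5,-6,1,-11,191,5,-6,1])

```text
clock: 6.1
tool_pos: [0.4751, 0.2308, 0.1042]
orientation: [0.333, 0.943, 0.0, -0.0]
force: [0.3, -0.2, -0.6]
finger_gap: 0.0857
```

```bash
cat >> h.py <<'E'
def bars(n,name=None,lab="wax_a"):
    o=get_obs();c,W=snap(n,name)
    print(o["clock"],"tcp",np.round(o["tool_pos"]*1000,1),"jaw",np.round(np.degrees(2*np.arctan2(o["orientation"][1],o["orientation"][0]))-90,1),"F",np.round(o["force"],1),"gap",round(o["finger_gap"]*1000,1))
    for s in silhouettes(n,lab):
        m=s["mask"]&(c["depth"]>0)
        if m.sum()<20: continue
        P=W[m]; zt=np.percentile(P[:,2],90); Q=P[P[:,2]>zt-0.005]
        print(n,round(s["confidence"],2),np.round(s["box"]),"zt",round(zt*1000,1),"top",rect(Q),"rgb",c["image"][m].mean(0).round())
    return c,W
E
python3 - <<'E'
from h import *
bars("wrist","w3")
E
```

```text
6.1 tcp [475.1 230.8 104.2] jaw 51.1 F [ 0.3 -0.2 -0.6] gap 85.7
wrist 0.81 [219. 190. 106.  62.] zt 33.1 top [474.2 227.9  70.2  44.3  51.1] rgb [173. 123.  60.]
wrist 0.71 [ 82.  24. 125. 135.] zt 33.3 top [363.8 218.2  70.3  44.8 -11.6] rgb [186. 114. 127.]
wrist 0.68 [445. 204.  92. 112.] zt 32.9 top [602.  331.4  70.7  32.8 -19.1] rgb [120.  85.  39.]
wrist 0.58 [314. 303.  84.  72.] zt 33.1 top [551.  240.8 146.1  60.2 -35.9] rgb [163.  98. 109.]
```

View pics/w3.png

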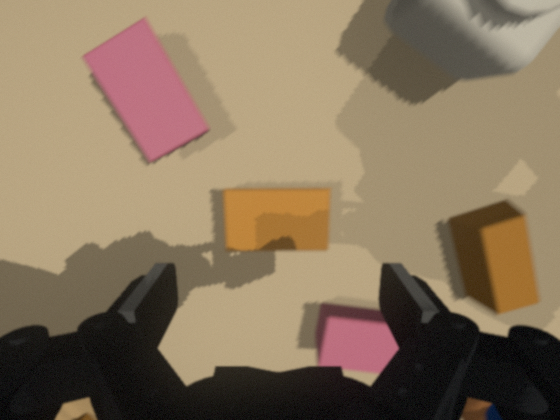

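Wax_d is at columns 224–330, centred between the jaws. Descending.

carry_out(deltas=[-1,0,-40,0,1,-1,0,-75,0,1,-1,0,-97,0,1,-1,0,-100,0,1,-1,0,-100,0,1])

```text
clock: 6.7
tool_pos: [0.4743, 0.2264, 0.0039]
orientation: [0.332, 0.943, -0.001, -0.001]
force: [0.3, -0.1, -0.1]
finger_gap: 0.0854
```

carry_out(deltas=[0,1.5,-3,0,1,0,1.5,-3,0,0,0,1.5,-3,0,0,0,1.5,-3,0,0,0,1.5,-3,0,0])

```text
clock: 7.2
tool_pos: [0.4758, 0.2291, 0.0026]
orientation: [0.331, 0.943, 0.001, 0.001]
force: [0.4, -0.2, 6.0]
finger_gap: 0.0687
```

carry_out(deltas=[0,0,0,0,0,0,0,20,0,0,0,0,60,0,0,0,0,100,0,0,0,0,100,0,0])

```text
clock: 7.7
tool_pos: [0.4788, 0.2304, 0.1068]
orientation: [0.331, 0.943, 0.003, 0.004]
force: [1.2, 0.3, -0.8]
finger_gap: 0.0685
```

Run:
```python
from h import *
bars("wrist","w4"); bars("side","s4")
```

```text
7.7 tcp [478.8 230.4 106.8] jaw 51.3 F [ 1.2  0.3 -0.8] gap 68.5
wrist 0.75 [311. 332.  63.  34.] zt 33.2 top [599.4 201.1  47.2  25.8  77.4] rgb [199. 121. 134.]
wrist 0.69 [439. 196.  92. 112.] zt 32.9 top [601.4 331.4  71.4  32.4 -19.2] rgb [136.  96.  45.]
wrist 0.68 [ 78.  14. 125. 141.] zt 33.2 top [363.7 218.2  70.4  44.7 -11. ] rgb [206. 126. 141.]
wrist 0.67 [183. 240. 188. 113.] zt 137.2 top [478.4 230.3  70.7  45.5  51.1] rgb [134.  95.  44.]
wrist 0.59 [ 82. 411.  15.   9.] zt 19.6 top [485.1  83.3 207.8   9.3 -68.9] rgb [128.  92.  45.]
7.8 tcp [475.8 229.3 102.8] jaw 51.3 F [-0.7 -0.7 -0.5] gap 68.9
side 0.93 [145. 191.  31.  26.] zt 35.0 top [364.1 218.6  68.8  46.4 -11.6] rgb [113.  70.  73.]
side 0.91 [228. 148.  24.  26.] zt 35.3 top [594.6 216.   70.   43.2  43.6] rgb [113.  64.  72.]
side 0.81 [272. 216.  37.  30.] zt 46.3 top [544.8 -38.3  71.4  32.7  -7.9] rgb [98. 66. 31.]
side 0.78 [380. 299.  46.  33.] zt 34.1 top [ 591.7 -327.    69.2   33.4  -69.1] rgb [102.  70.  34.]
side 0.64 [193. 137.   8.  26.] zt 134.0 top [484.3 217.4  65.1  15.6  52.8] rgb [64. 43. 20.]
```

View pics/w4.png

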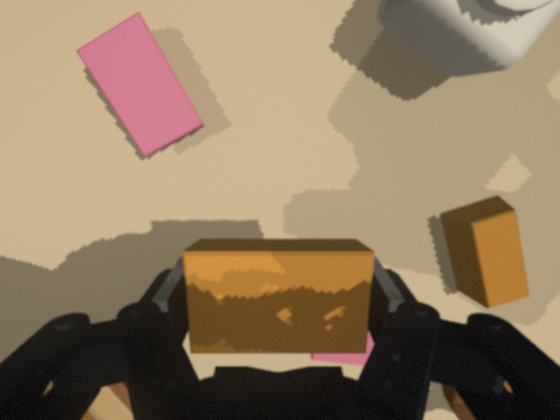

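View pics/s4.png

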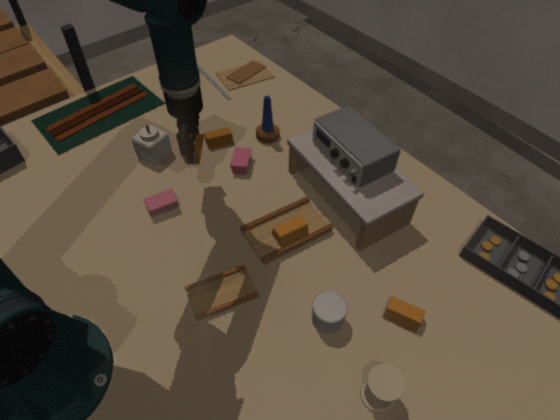

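Wax_d is held centred and level. I'll take a clear top view of the board and wax_a before placing it.

Run:
```python
from h import *
bars("top","t4")
for n in ["top","side"]:
    c,W=snap(n)
    for s in silhouettes(n,"board"):
        m=s["mask"]&(c["depth"]>0);P=W[m];print(n,"board",s["box"],rect(P[P[:,2]<0.03]),rect(P[(P[:,2]<0.03)&(P[:,2]>0.0165)]))
```

```text
7.9 tcp [474.1 228.7 100.8] jaw 51.3 F [-1.  -0.7 -1.1] gap 69.0
top 0.93 [177. 180.  24.  37.] zt 35.9 top [594.3 217.9  71.1  44.3  43.6] rgb [181. 128. 139.]
top 0.76 [398. 190.  32.  26.] zt 35.4 top [ 590.8 -326.1   70.2   32.9  -67.7] rgb [162. 125.  66.]
top 0.74 [175. 278.  22.  31.] zt 36.3 top [364.1 218.4  70.5  44.8 -10.1] rgb [184. 130. 142.]
top 0.61 [283. 203.  24.  37.] zt 47.4 top [542.4 -38.1  69.4  32.   -8.3] rgb [164. 129.  68.]
top 0.6 [128. 179.  29.  29.] zt 36.0 top [581.4 264.2 175.2  70.1  73.3] rgb [146. 114.  64.]
top 0.49 [181. 240.  10.  16.] zt 134.4 top [477.1 201.9  31.2  14.7  47.4] rgb [117.  91.  53.]
top 0.46 [223.  90. 136.  91.] zt 180.7 top [746.6 -10.2 178.7 104.7  82.3] rgb [153. 150. 143.]
top board [256.8, 177.2, 59.5, 80.0] [549.6 -21.1 181.  111.1  -7.4] [547.6 -21.  175.7 107.1  -8.3]
top board [280.3, 273.8, 45.0, 60.4] [343.3 -58.9 136.4  79.  -14.2] [345.8 -58.7 124.5  75.8 -14.6]
side board [186.3, 265.1, 74.0, 55.0] [344.9 -59.1 131.8  80.3 -14.1] [343.7 -60.  126.7  76.8 -13.5]
side board [240.1, 195.6, 91.6, 68.8] [553.8 -13.3 187.8 124.7  -8.2] [548.6 -20.3 179.6 109.6  -8.4]
```

View pics/t4.png

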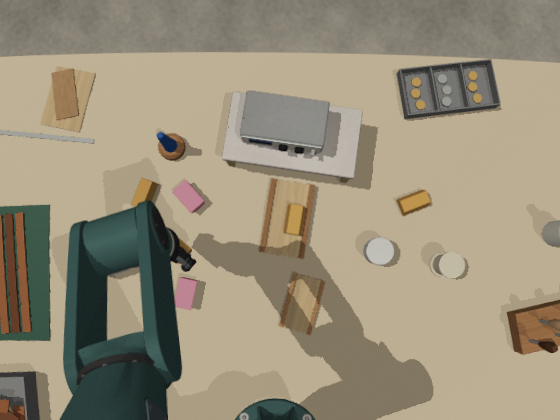

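Wax_a is at about (543.4,-38.3), yaw -8.3°. I'll check it with the wrist camera from a hover off to the side.

carry_out(deltas=[12,-35,15,0,0,28,-80,40,0,0,43,-125,50,0,0,58,-170,50,0,0,73,-215,50,0,0])

```text
clock: 8.7
tool_pos: [0.5487, 0.0119, 0.1516]
orientation: [0.332, 0.943, 0.0, 0.0]
force: [1.3, 0.5, 0.5]
finger_gap: 0.0687
```

carry_out(deltas=[12,-35,0,0,0,28,-65,0,0,0,43,-94,0,0,0,43,-94,0,0,0,43,-94,0,0,0])

```text
clock: 9.2
tool_pos: [0.5905, -0.0805, 0.1506]
orientation: [0.332, 0.943, 0.0, -0.001]
force: [-0.0, 0.5, -0.5]
finger_gap: 0.0692
```

Run:
```python
from h import *
c,W=bars("wrist","w5")
for s in silhouettes("wrist","board"):
        m=s["mask"]&(c["depth"]>0);P=W[m];print("board",s["box"],rect(P[P[:,2]<0.03]),rect(P[(P[:,2]<0.03)&(P[:,2]>0.0165)]))
```

```text
9.2 tcp [590.5 -80.5 150.6] jaw 51.2 F [-0.   0.5 -0.5] gap 69.2
wrist 0.66 [237.  60.  91. 111.] zt 45.1 top [542.9 -37.4  69.9  31.9  -8.4] rgb [200. 145.  69.]
wrist 0.63 [181. 239. 193. 113.] zt 180.9 top [590.5 -80.7  70.9  45.5  51.5] rgb [145. 102.  48.]
wrist 0.46 [ 49. 310.  58.  79.] zt 31.7 top [ 571.6 -238.3  252.3    4.   -78.7] rgb [90. 66. 36.]
wrist 0.22 [182.   2. 234. 227.] zt 20.4 top [547.5 -19.8 179.4 107.8  -8.2] rgb [183. 146. 100.]
board [181.6, 1.5, 233.7, 230.4] [548.6 -20.  190.4 113.2  -6.1] [547.7 -19.7 178.7 107.6  -8.2]
board [64.3, 2.0, 68.9, 24.7] [398.3 -93.6  49.8  15.4  63.2] [ 394.1 -106.8   10.8    5.1  -43. ]
```

View pics/w5.png

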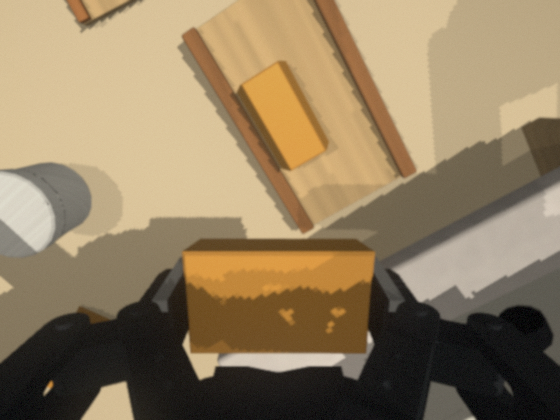

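carry_out(deltas=[-20,20,0,-1.7,0,-42,40,0,-3.4,0,-42,70,0,-5.1,0,-42,81.2,0,-6.8,0,-42,81.2,0,-8.5,0])

```text
clock: 9.85
tool_pos: [0.5476, 0.0041, 0.1514]
orientation: [0.652, 0.758, 0.0, -0.001]
force: [-0.8, -0.6, -0.6]
finger_gap: 0.0687
```

carry_out(deltas=[0,0,-10,-1.7,0,0,0,-40,-3.4,0,0,0,-80,-3.4,0,0,0,-95,-3.4,0,0,0,-95,-3.4,0])

```text
clock: 10.35
tool_pos: [0.546, 0.0025, 0.0541]
orientation: [0.756, 0.655, -0.002, -0.002]
force: [-1.0, 1.0, -1.3]
finger_gap: 0.0689
```

Run:
```python
from h import *
c,W=bars("side","s6")
```

```text
10.35 tcp [546.    2.5  54.1] jaw -8.1 F [-1.   1.  -1.3] gap 68.9
side 0.7 [228. 149.  22.  27.] zt 35.5 top [595.8 216.5  70.4  41.5  43. ] rgb [110.  59.  67.]
side 0.66 [273. 218.  34.  30.] zt 46.5 top [543.8 -38.5  69.   32.3  -8.3] rgb [77. 52. 24.]
side 0.65 [381. 297.  44.  39.] zt 33.8 top [ 591.2 -326.7   69.6   33.   -67.3] rgb [106.  73.  36.]
side 0.62 [145. 187.  34.  32.] zt 35.0 top [364.6 217.4  69.9  46.  -12.3] rgb [116.  73.  76.]
side 0.61 [207. 131.  29.  20.] zt 33.5 top [601.4 328.1  69.7  32.5 -19.2] rgb [82. 55. 24.]
side 0.6 [267. 193.  32.  27.] zt 86.1 top [546.5   1.5  70.3  46.1  -8.8] rgb [93. 62. 28.]
side 0.41 [241. 197.  91.  70.] zt 21.6 top [548.2 -20.6 178.1 108.4  -8.2] rgb [94. 73. 49.]
```

View pics/s6.png

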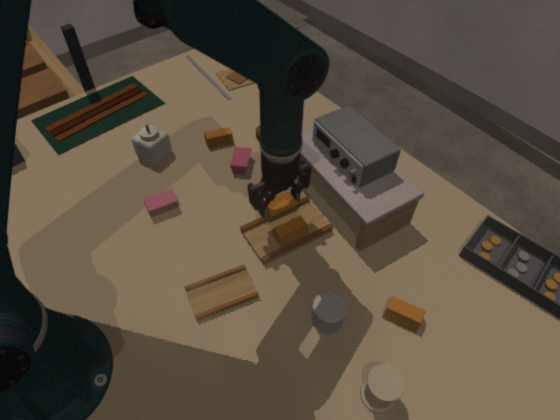

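carry_out(deltas=[0,0,-20,0,0,0,0,-26,0,0,0,0,-26,0,0,0,0,-26,0,0])

```text
clock: 10.85
tool_pos: [0.5494, 0.0012, 0.0312]
orientation: [0.756, 0.655, 0.0, 0.0]
force: [0.7, 0.3, -1.2]
finger_gap: 0.0689
```

Run:
```python
from h import *
c,W=bars("side","s7")
```

```text
10.85 tcp [549.4   1.2  31.2] jaw -8.2 F [ 0.7  0.3 -1.2] gap 68.9
side 0.97 [381. 299.  44.  35.] zt 34.1 top [ 591.  -326.2   68.9   33.5  -70.5] rgb [107.  74.  36.]
side 0.87 [226. 149.  28.  25.] zt 35.3 top [596.  216.8  70.8  43.3  42.4] rgb [111.  61.  67.]
side 0.86 [204. 130.  32.  20.] zt 33.7 top [602.5 328.7  71.2  36.5 -17.7] rgb [83. 57. 26.]
side 0.86 [144. 187.  36.  28.] zt 34.9 top [364.2 217.3  70.   45.3 -11.1] rgb [117.  73.  76.]
side 0.62 [269. 199.  30.  27.] zt 63.2 top [549.2  -1.5  70.4  42.2  -7.4] rgb [95. 64. 28.]
side 0.56 [274. 216.  35.  31.] zt 46.5 top [543.9 -38.3  69.6  32.9  -7.1] rgb [77. 52. 24.]
```

carry_out(deltas=[-0.5,-0.3,-8,0,0,-0.5,-0.3,-14,0,0,-0.5,-0.3,-17,0,0,-0.5,-0.3,-17,0,0])

```text
clock: 11.35
tool_pos: [0.5482, 0.0008, 0.0146]
orientation: [0.756, 0.655, -0.0, -0.0]
force: [-5.0, 0.1, 20.0]
finger_gap: 0.069
```

carry_out(deltas=[0,0,1,0,1,0,0,1,0,1,0,0,1,0,1,0,0,15,0,1,0,0,60,0,1])

```text
clock: 11.85
tool_pos: [0.5448, 0.0012, 0.07]
orientation: [0.756, 0.654, -0.003, -0.003]
force: [0.5, -0.6, -0.1]
finger_gap: 0.0851
```

carry_out(deltas=[5,30,45,0,1,10,70,60,0,1,10,80,60,0,1])

```text
clock: 12.15
tool_pos: [0.5614, 0.0839, 0.1365]
orientation: [0.756, 0.655, 0.003, 0.002]
force: [1.0, -0.1, -1.0]
finger_gap: 0.0855
```

Run:
```python
from h import *
c,W=bars("top","t8"); bars("side","s8");
```

```text
12.15 tcp [561.4  83.9 136.5] jaw -8.1 F [ 1.  -0.1 -1. ] gap 85.5
top 0.95 [287. 205.  22.  32.] zt 47.8 top [542.  -38.4  69.6  30.2  -9.3] rgb [136. 102.  54.]
top 0.81 [400. 188.  35.  28.] zt 34.6 top [ 590.6 -326.4   70.9   31.9  -68.6] rgb [170. 134.  75.]
top 0.71 [130. 179.  26.  31.] zt 35.4 top [602.  330.3  68.6  32.1 -18.5] rgb [159. 127.  68.]
top 0.62 [178. 278.  19.  12.] zt 36.0 top [385.2 210.6  36.9  28.7  85.9] rgb [184. 130. 143.]
12.25 tcp [558.3  82.2 133.2] jaw -8.1 F [-0.7  0.1  0.4] gap 85.3
side 0.87 [144. 190.  32.  26.] zt 35.1 top [364.9 219.4  67.3  47.4 -11.2] rgb [113.  70.  74.]
side 0.85 [383. 298.  46.  37.] zt 34.1 top [ 591.6 -326.7   69.4   33.5  -68. ] rgb [102.  70.  35.]
side 0.76 [205. 131.  23.  17.] zt 33.9 top [596.8 332.6  59.   34.4 -18.7] rgb [86. 58. 25.]
side 0.74 [272. 217.  37.  30.] zt 46.5 top [543.8 -39.1  70.   32.3  -8.7] rgb [74. 50. 23.]
side 0.65 [263. 203.  35.  27.] zt 47.0 top [548.1  -1.5  70.5  48.7  -9. ] rgb [90. 62. 31.]
side 0.63 [227. 147.  24.  29.] zt 35.2 top [556.3 164.6 193.3  49.1  52.1] rgb [85. 49. 52.]
```

View pics/s8.png

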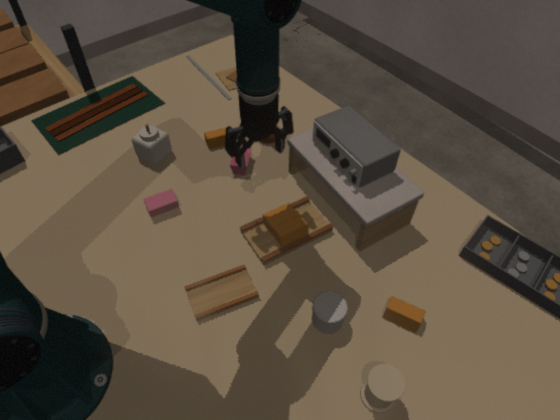

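Layer 1 is in place: wax_d is 37.8 mm from wax_a with its ends level. Next is the flip of the bar at (601,330), starting with a hover to look.

carry_out(deltas=[4,35,0,1.7,0.75,8,75,0,3.4,0.75,12,120,0,5.1,0.75,16,165,0,6.8,0.75,20,210,0,8.5,0.75])

```text
clock: 12.85
tool_pos: [0.5779, 0.2904, 0.1314]
orientation: [0.465, 0.885, -0.001, -0.001]
force: [1.2, 0.3, 0.8]
finger_gap: 0.0641
```

carry_out(deltas=[0,30,0,1.7,0.75,0,45,0,3.4,0.75,0,47,0,5.1,0.75,0,47,-15,6.8,0.75,0,47,-30,7.2,0.75])

```text
clock: 13.35
tool_pos: [0.5783, 0.3362, 0.1014]
orientation: [0.169, 0.986, -0.001, -0.001]
force: [-0.5, -0.8, -0.4]
finger_gap: 0.0638
```

Run:
```python
from h import *
c,W=bars("wrist","w9")
```

```text
13.35 tcp [578.3 336.2 101.4] jaw 70.5 F [-0.5 -0.8 -0.4] gap 63.8
wrist 0.91 [248. 193.  63. 108.] zt 32.9 top [602.  331.6  71.2  32.1 -19.5] rgb [154. 111.  56.]
wrist 0.61 [ 69. 240.  98.  79.] zt 33.1 top [566.7 234.1 107.1  50.2 -47.4] rgb [129.  75.  82.]
wrist 0.52 [ 2.  1. 15. 11.] zt 15.8 top [400.4 226.7   9.7   3.   78.1] rgb [86. 48. 54.]
```

View pics/w9.png

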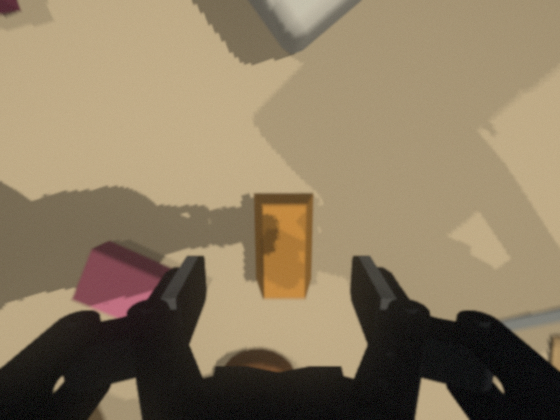

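The bar sits slightly right of centre, at column 284 against finger mid 278. I'll shift by (2,3) and descend.

carry_out(deltas=[2,3,-40,0,0.75,2,3,-80,0,0.75,2,3,-100,0,0.75,2,3,-103,0,0.75,2,3,-103,0,0.75])

```text
clock: 13.95
tool_pos: [0.5803, 0.3399, -0.0002]
orientation: [0.172, 0.985, -0.001, -0.001]
force: [0.5, 0.9, -0.2]
finger_gap: 0.0643
```

carry_out(deltas=[0,-0.5,-3,0,0.75,0,-0.5,-3,0,0.5,0,-0.5,-3,0,0,0,-0.5,-3,0,0,0,-0.5,-3,0,0])

```text
clock: 14.45
tool_pos: [0.5815, 0.3407, -0.0008]
orientation: [0.171, 0.985, 0.001, 0.001]
force: [0.1, -1.1, 4.8]
finger_gap: 0.0407
```

carry_out(deltas=[0,0,0,0,0,0,0,5,0,0,0,0,40,0,0,0,0,80,0,0,0,0,80,0,0])

```text
clock: 14.95
tool_pos: [0.5845, 0.3424, 0.0838]
orientation: [0.171, 0.985, 0.003, 0.004]
force: [1.1, 0.7, 0.4]
finger_gap: 0.0404
```

Run:
```python
from h import *
c,W=bars("wrist","w10")
```

```text
14.95 tcp [584.5 342.4  83.8] jaw 70.3 F [1.1 0.7 0.4] gap 40.4
wrist 0.96 [ 42. 247. 132.  78.] zt 33.1 top [594.7 218.7  70.1  44.3  43.1] rgb [132.  76.  84.]
wrist 0.88 [225. 247. 100. 124.] zt 117.4 top [591.1 339.8  40.7  32.3 -20.4] rgb [110.  79.  38.]
```

View pics/w10.png

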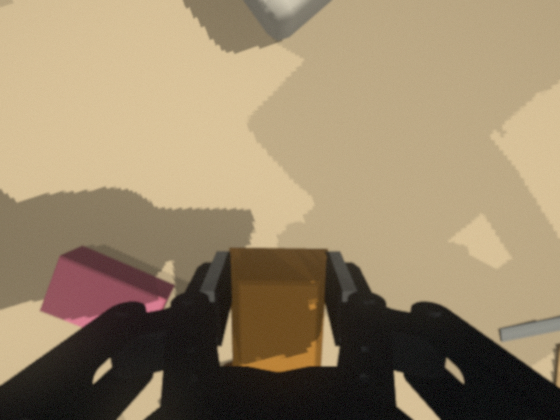

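The bar is gripped at its near end, and the 40.4 mm gap means the pads sit about 8 mm up the slope. I'll carry it to the shelf front at the free +y part.

carry_out(deltas=[-2,-35,0,0.6,0,-4,-80,0,1.2,0,-6,-125,0,1.8,0,-8,-170,0,2.4,0,-9,-215,0,2.4,0])

```text
clock: 15.55
tool_pos: [0.5694, 0.1237, 0.0758]
orientation: [0.066, 0.998, -0.0, -0.002]
force: [1.0, -0.3, -0.9]
finger_gap: 0.0409
```

carry_out(deltas=[0,-30,0,0,0,0,-47,-10,0,0,0,-47,-30,0,0,0,-47,-35,0,0,0,-47,-35,0,0])

```text
clock: 16.05
tool_pos: [0.5697, 0.0789, 0.0404]
orientation: [0.067, 0.998, -0.0, -0.002]
force: [1.0, 0.0, -1.1]
finger_gap: 0.0408
```

Run:
```python
from h import *
c,W=bars("side","s11")
bars("wrist","w11")
```

```text
16.05 tcp [569.7  78.9  40.4] jaw 82.3 F [ 1.   0.  -1.1] gap 40.8
side 0.72 [257. 169.  37.  28.] zt 75.8 top [589.2  56.1  70.7  70.6  79.7] rgb [71. 50. 26.]
side 0.69 [231. 146.  18.  28.] zt 35.5 top [594.6 217.1  73.6  36.8  49.3] rgb [106.  57.  64.]
side 0.6 [144. 186.  33.  29.] zt 35.0 top [363.9 217.4  68.8  45.6 -11.7] rgb [115.  72.  75.]
side 0.56 [265. 205.  29.  25.] zt 47.1 top [ 5.479e+02 -2.000e-01  6.900e+01  4.430e+01 -8.600e+00] rgb [83. 56. 26.]
16.15 tcp [571.2  79.2  42. ] jaw 82.3 F [-0.4  0.8 -0.5] gap 40.9
wrist 0.91 [  1. 156.  59. 160.] zt 45.1 top [543.3 -29.4  75.1  26.1 -17.3] rgb [137.  96.  42.]
wrist 0.82 [228. 246. 100. 127.] zt 75.6 top [578.3  78.4  40.3  32.2  -8.3] rgb [126.  89.  42.]
wrist 0.75 [ 31. 157. 125. 151.] zt 45.1 top [547.5   6.8  70.6  58.8  -7.6] rgb [144. 102.  45.]
wrist 0.75 [461. 186.  97. 139.] zt 32.8 top [590.5 213.3  59.5  43.9  42.9] rgb [168.  95. 107.]
```

View pics/s11.png

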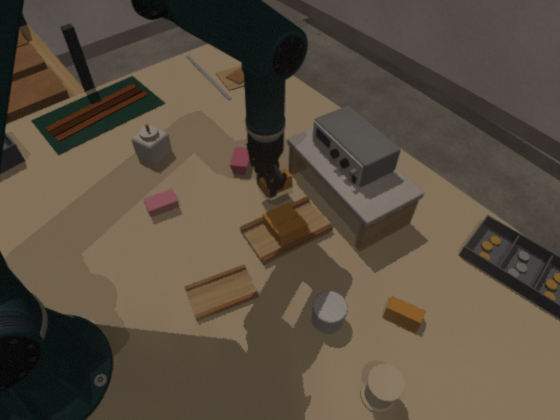

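View pics/w11.png

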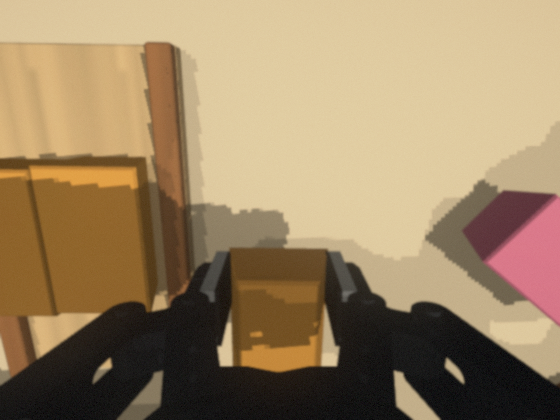

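Layer 1 is nested, with the seam seen at the left. Now I'll put the free end under the shelf edge and raise the tool to swing it down.

carry_out(deltas=[15,-2,0,0,0,32,-4.3,0,0,0,41.6,-5.6,0,0,0,41.6,-5.6,8,0,0,41.6,-5.6,15,0,0])

```text
clock: 16.75
tool_pos: [0.6123, 0.0729, 0.0578]
orientation: [0.067, 0.998, -0.0, -0.0]
force: [-0.9, -0.3, -0.1]
finger_gap: 0.0404
```

carry_out(deltas=[0,0,6,0,0,0,0,12,0,0,0,0,18,0,0,0,0,24,0,0,0,0,30,0,0])

```text
clock: 17.25
tool_pos: [0.6082, 0.0731, 0.0861]
orientation: [0.067, 0.998, -0.0, -0.004]
force: [-5.3, 1.1, -6.2]
finger_gap: 0.0396
```

```bash
python3 - <<'E'
from h import *
c,W=bars("side","s12")
bars("wrist","w12")
E
python3 -c "
import cv2;a=cv2.imread('pics/s12.png')[80:280,180:420];cv2.imwrite('pics/s12c.png',cv2.resize(a,None,fx=3,fy=3,interpolation=2))"
```

```text
17.25 tcp [608.2  73.1  86.1] jaw 82.3 F [-5.3  1.1 -6.2] gap 39.6
side 0.91 [379. 297.  48.  41.] zt 34.1 top [ 591.9 -326.6   70.1   33.1  -66.8] rgb [102.  70.  35.]
side 0.86 [227. 148.  22.  28.] zt 35.3 top [595.8 216.7  70.7  43.9  43. ] rgb [105.  58.  64.]
side 0.81 [274. 215.  35.  32.] zt 46.6 top [544.6 -37.5  70.2  34.3  -8.2] rgb [89. 60. 27.]
side 0.76 [144. 188.  37.  30.] zt 35.0 top [364.5 218.5  69.7  46.1 -11.4] rgb [113.  70.  73.]
side 0.63 [274. 156.  38.  20.] zt 111.2 top [616.2  81.1  36.4  23.2  15.6] rgb [63. 43. 21.]
side 0.58 [264. 204.  34.  29.] zt 47.0 top [548.3  -1.3  70.7  48.2  -7.7] rgb [108.  74.  35.]
17.35 tcp [609.4  73.   87. ] jaw 82.3 F [-6.3  0.1 -5.9] gap 39.3
wrist 0.94 [ 18.  78.  80. 132.] zt 45.2 top [542.9 -37.2  70.2  32.1  -7.8] rgb [192. 136.  60.]
wrist 0.79 [ 78.  78.  96. 127.] zt 45.2 top [ 5.47e+02  2.00e-01  7.01e+01  4.46e+01 -8.60e+00] rgb [201. 144.  65.]
wrist 0.77 [225. 246. 104. 125.] zt 116.9 top [615.2  72.4  32.9  20.9  83. ] rgb [132.  93.  43.]
wrist 0.76 [437. 100. 122. 137.] zt 33.0 top [595.3 218.   71.8  44.6  43. ] rgb [198. 114. 126.]
```

View pics/s12c.png

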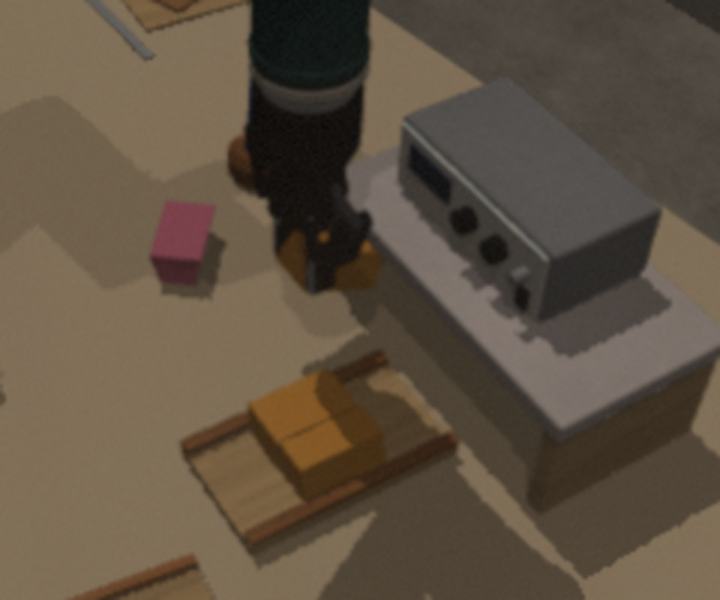

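View pics/w12.png

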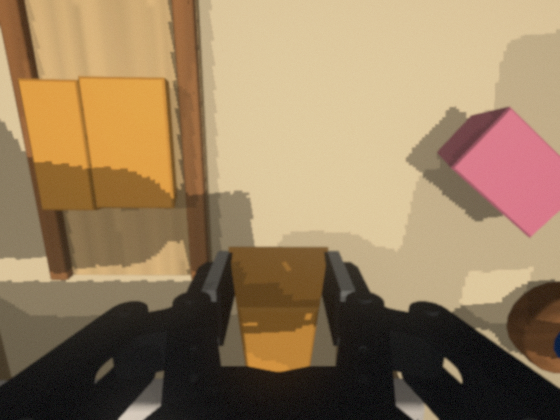

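The bar is pivoting under only about 6 N. I'll keep raising.

carry_out(deltas=[0,0,7,0,0,0,0,14,0,0,0,0,21,0,0,0,0,28,0,0,0,0,35,0,0])

```text
clock: 17.95
tool_pos: [0.6136, 0.0728, 0.1235]
orientation: [0.067, 0.998, 0.0, 0.001]
force: [-2.3, 0.9, -3.3]
finger_gap: 0.0368
```

carry_out(deltas=[0,0,10,0,0,0,0,20,0,0,0,0,25,0,0])

```text
clock: 18.25
tool_pos: [0.615, 0.0727, 0.1495]
orientation: [0.067, 0.998, 0.0, 0.002]
force: [-0.7, -0.9, -1.2]
finger_gap: 0.0365
```

```bash
python3 - <<'E'
from h import *
c,W=bars("side","s13")
bars("wrist","w13")
E
python3 -c "
import cv2;a=cv2.imread('pics/s13.png')[60:260,180:420];cv2.imwrite('pics/s13c.png',cv2.resize(a,None,fx=3,fy=3,interpolation=2))"
```

```text
18.25 tcp [615.   72.7 149.5] jaw 82.3 F [-0.7 -0.9 -1.2] gap 36.5
side 0.94 [273. 138.  37.  26.] zt 169.6 top [610.1  57.9  68.4  21.5  80.5] rgb [66. 46. 25.]
side 0.91 [382. 301.  44.  32.] zt 34.2 top [ 591.5 -326.7   68.4   33.   -68.8] rgb [101.  69.  33.]
side 0.82 [144. 186.  36.  33.] zt 34.9 top [363.7 218.1  69.1  45.4 -10.3] rgb [112.  69.  73.]
side 0.75 [273. 217.  34.  27.] zt 46.4 top [543.6 -38.3  68.3  32.1  -9.1] rgb [92. 62. 28.]
side 0.61 [229. 147.  22.  29.] zt 35.3 top [595.5 216.2  71.1  42.7  44.5] rgb [106.  58.  65.]
side 0.57 [262. 202.  37.  28.] zt 47.1 top [ 5.479e+02 -2.000e-01  6.970e+01  4.510e+01 -8.600e+00] rgb [119.  81.  37.]
side 0.55 [359. 365.  43.  50.] zt 75.9 top [ 442.1 -398.5   60.8   59.8    2.3] rgb [117. 104.  85.]
18.35 tcp [614.8  72.7 149.1] jaw 82.3 F [ 0.3 -0.5 -0.7] gap 36.7
wrist 0.96 [226. 230. 100. 103.] zt 172.5 top [615.7  72.7  34.3  17.3  82.2] rgb [135.  96.  48.]
wrist 0.89 [127.  74.  68. 100.] zt 45.2 top [ 5.47e+02 -1.00e-01  6.99e+01  4.44e+01 -8.40e+00] rgb [221. 160.  73.]
wrist 0.8 [ 80.  77.  60. 104.] zt 45.3 top [543.2 -36.7  70.1  32.7  -7.5] rgb [200. 143.  64.]
wrist 0.72 [404.  96. 115. 102.] zt 33.0 top [595.3 218.2  71.1  44.3  43.1] rgb [207. 121. 133.]
```

View pics/s13c.png

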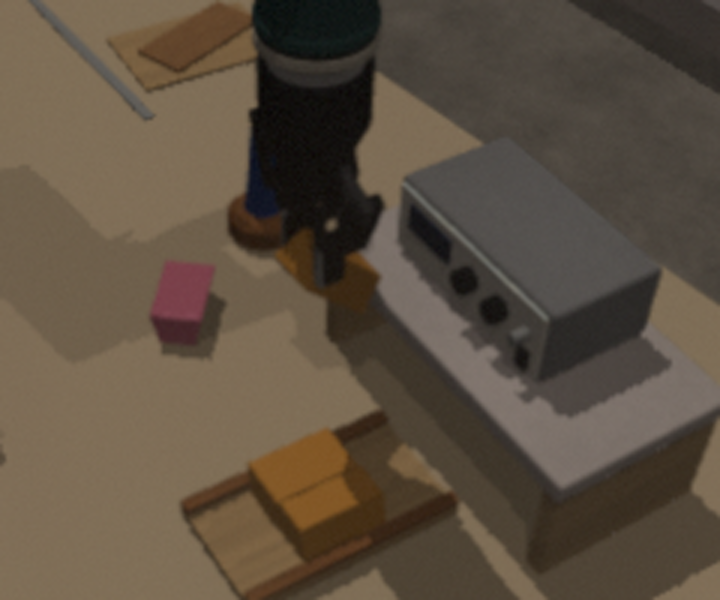

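View pics/w13.png

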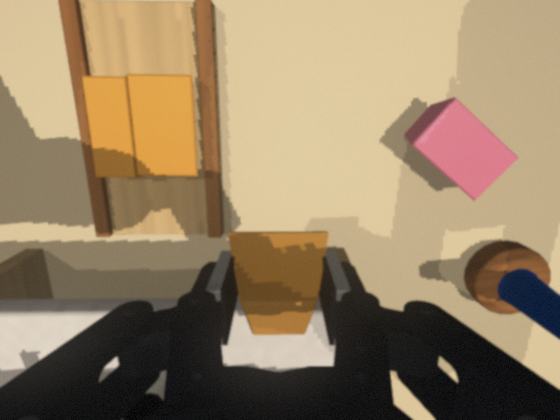

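```bash
cat >> h.py <<'E'
def planes(c,W,i=None):
    for s in silhouettes("wrist","wax_a"):
        m=s["mask"]&(c["depth"]>0); P=W[m]
        if np.median(P[:,2])<get_obs()["tool_pos"][2]-0.03: continue
        m2=cv2.erode(m.astype(np.uint8),np.ones((5,5)))>0
        P=W[m2]
        q=P.mean(0);u,sv,v=np.linalg.svd(P-q);n=v[2]*np.sign(v[2,2])
        print("center",np.round(q*1000,1),"normal",n.round(3),"tilt deg",round(np.degrees(np.arccos(n[2])),1),"rms",round(sv[2]/len(P)**.5*1000,2))
E
python3 - <<'E'
from h import *
c,W=snap("wrist"); planes(c,W)
E
```

```text
center [610.9  73.3 161.1] normal [ 0.228 -0.037  0.973] tilt deg 13.3 rms 7.89
```

Run:
```python
from h import *
c,W=snap("wrist")
for r in range(228,345,8): print(r,np.round(W[r,270]*1000,1),c["image"][r,270])
```

```text
228 [6.447e+02 6.130e+01 1.000e-01] [221 199 157]
236 [594.2  72.1 151.8] [185 131  63]
244 [596.7  71.8 154.5] [129  92  45]
252 [599.1  71.5 157.6] [128  91  42]
260 [601.6  71.2 159.9] [127  88  40]
268 [603.9  70.9 162.7] [127  91  44]
276 [606.7  70.6 164.1] [127  90  41]
284 [608.4  70.4 167.5] [107  76  36]
292 [610.9  70.1 169.4] [102  73  38]
300 [541.2  82.9 289.9] [103  73  37]
308 [618.5  69.  168.7] [114  82  42]
316 [629.   67.2 158.5] [164 118  60]
324 [641.3  65.2 146.7] [170 121  60]
332 [656.9  62.6 131.5] [186 131  66]
340 [677.3  59.2 111.3] [217 204 187]
```

The bar has turned about 45° and slipped past the edge. I'll back off, lower, and press its lower end against the shelf front to bring it to vertical.

carry_out(deltas=[-14,1.8,0,0,0,-14,1.8,-12,0,0,-14,1.8,-22,0,0,-14,1.8,-22,0,0])

```text
clock: 19.0
tool_pos: [0.5978, 0.0744, 0.1229]
orientation: [0.067, 0.998, -0.0, -0.002]
force: [-0.4, 0.7, -1.0]
finger_gap: 0.0366
```

carry_out(deltas=[7,-0.9,0,0,0,14,-1.8,0,0,0,21,-2.8,0,0,0,28,-3.7,0,0,0,34,-4.5,0,0,0])

```text
clock: 19.5
tool_pos: [0.6209, 0.0716, 0.1225]
orientation: [0.067, 0.998, 0.0, -0.012]
force: [-5.5, -1.4, -2.7]
finger_gap: 0.0361
```

Run:
```python
from h import *
print(get_obs()["force"],get_obs()["finger_gap"],get_obs()["tool_pos"])
c,W=snap("wrist","w14")
for r in range(228,345,8): print(r,np.round(W[r,270]*1000,1),c["image"][r,270])
```

```text
[-5.4636686  -1.35124753 -2.70836687] 0.03610664080652295 [0.62088702 0.07160814 0.12254975]
228 [598.3  71.6 128.9] [165 128  81]
236 [601.4  71.2 130.4] [195 138  65]
244 [603.8  70.9 133.4] [174 122  58]
252 [606.5  70.6 135.4] [134  95  46]
260 [609.4  70.2 136.9] [134  95  46]
268 [612.1  69.9 138.7] [133  92  45]
276 [614.6  69.6 140.9] [132  93  42]
284 [617.3  69.2 142.5] [127  88  38]
292 [620.   68.9 144. ] [105  76  37]
300 [621.4  68.8 147.7] [112  80  40]
308 [635.3  66.3 130.4] [122  86  43]
316 [7.216e+02 5.080e+01 4.000e-01] [147 106  59]
324 [662.4  61.8 101.8] [94 87 80]
332 [663.3  61.8 107.6] [113 108  98]
340 [664.9  61.7 112.2] [187 177 164]
```

View pics/w14.png

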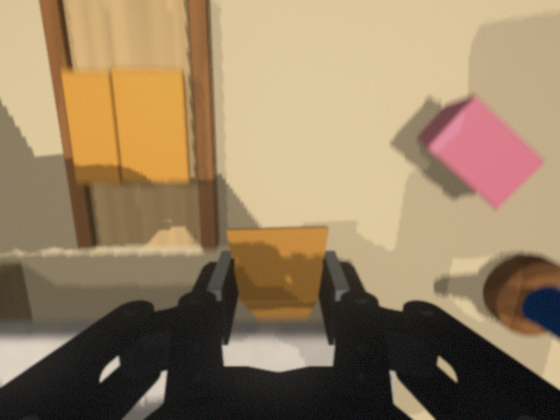

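carry_out(deltas=[0,0,0,0,0,3,-0.4,0,0,0,6,-0.8,0,0,0,9,-1.2,0,0,0,9,-1.2,0,0,0])

```text
clock: 20.05
tool_pos: [0.6402, 0.0689, 0.1243]
orientation: [0.067, 0.998, -0.0, -0.003]
force: [-4.7, 1.2, -2.1]
finger_gap: 0.0336
```

Run:
```python
from h import *
print(get_obs()["force"],get_obs()["finger_gap"],get_obs()["tool_pos"])
c,W=snap("wrist","w15")
for r in range(228,345,8): print(r,np.round(W[r,270]*1000,1),c["image"][r,270])
```

```text
[-4.72600792  1.22856962 -2.0807724 ] 0.03357533524290451 [0.64018185 0.06891894 0.12431329]
228 [615.8  69.3 135. ] [221 159  77]
236 [618.6  68.9 136.9] [222 161  77]
244 [621.4  68.5 138.5] [213 151  70]
252 [624.8  68.1 138.6] [149 108  53]
260 [627.8  67.7 139.9] [148 106  52]
268 [630.5  67.3 141.6] [148 106  51]
276 [633.2  67.  143.2] [148 106  52]
284 [636.3  66.5 144. ] [123  90  48]
292 [639.4  66.1 144.8] [111  86  55]
300 [664.2  61.7 109.6] [169 158 145]
308 [668.3  61.2 110.5] [186 175 161]
316 [672.7  60.5 111.1] [189 179 164]
324 [678.1  59.7 110.1] [203 191 176]
332 [683.4  59.  109.6] [214 202 186]
340 [687.5  58.4 110.7] [215 203 186]
```

View pics/w15.png

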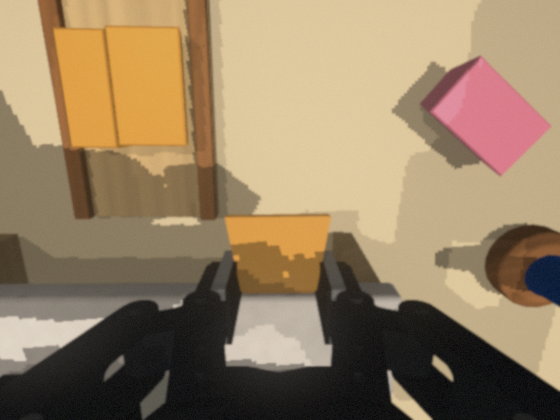

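It is now about 67° rotated, but the pads are creeping toward the narrow side. I'll back off, raise for a longer lever, and push again.

carry_out(deltas=[-5,0.7,0,0,0,-5,0.7,12,0,0,-2,0.3,12,0,0,4,-0.5,12,0,0,10,-1.3,12,0,0])

```text
clock: 20.6
tool_pos: [0.651, 0.0677, 0.1385]
orientation: [0.067, 0.998, 0.0, -0.001]
force: [-5.7, -0.5, 0.4]
finger_gap: 0.0313
```

carry_out(deltas=[4,-0.5,0,0,0,6,-0.8,0,0,0,6,-0.8,0,0,0])

```text
clock: 20.9
tool_pos: [0.657, 0.0668, 0.1383]
orientation: [0.067, 0.998, -0.0, -0.001]
force: [-6.4, 1.5, 1.1]
finger_gap: 0.0302
```

```bash
python3 - <<'E'
from h import *
print(get_obs()["force"],get_obs()["finger_gap"],get_obs()["tool_pos"])
c,W=snap("wrist","w16")
for r in range(212,325,8): print(r,np.round(W[r,270]*1000,1),c["image"][r,270])
snap("side","s16")
E
python3 -c "
import cv2;a=cv2.imread('pics/s16.png')[60:260,180:420];cv2.imwrite('pics/s16c.png',cv2.resize(a,None,fx=3,fy=3,interpolation=2))"
```

```text
[-6.38714307  1.53918451  1.10838021] 0.030225230791644395 [0.65704534 0.06678326 0.13831465]
212 [624.4  68.4 153.6] [226 167  79]
220 [627.1  68.1 155.4] [226 165  78]
228 [630.4  67.6 155.2] [226 166  78]
236 [633.5  67.2 155.9] [226 166  76]
244 [636.7  66.7 156.2] [226 165  77]
252 [640.1  66.2 156.1] [151 108  51]
260 [643.4  65.8 156.5] [149 107  51]
268 [646.3  65.4 157.6] [148 105  51]
276 [649.7  64.9 157.9] [149 106  53]
284 [679.   59.6 110.7] [192 179 164]
292 [683.8  58.9 110.9] [189 178 163]
300 [689.   58.2 110.7] [192 180 166]
308 [693.6  57.5 111.4] [192 180 166]
316 [699.5  56.6 110.3] [218 205 190]
324 [704.4  55.9 110.8] [138 131 120]
```

View pics/w16.png

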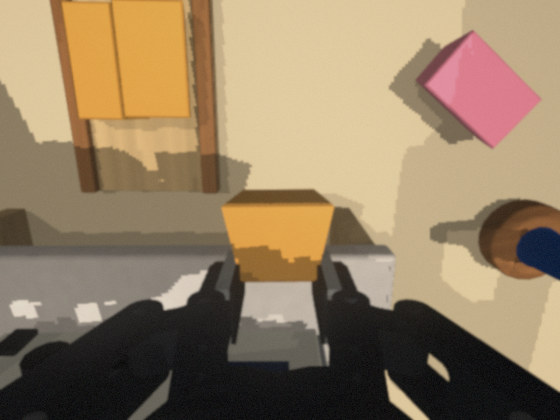

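View pics/s16c.png

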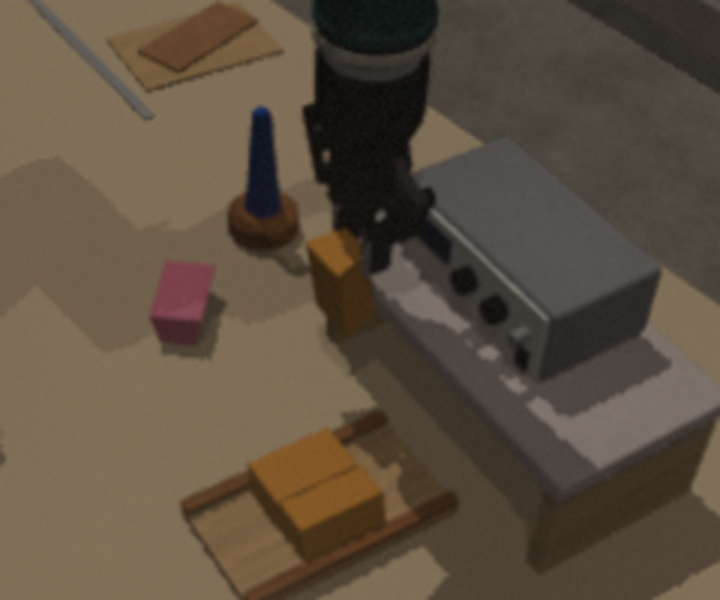

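The bar is almost vertical (about 6°), held by the narrow half. I'll back out gently and stand it at a clear spot.

carry_out(deltas=[-5,1,0,0,0,-18,3,0,0,0,-35,7,0,0,0,-55,14,0,0,0,-75,22,0,0,0])

```text
clock: 21.5
tool_pos: [0.5847, 0.0888, 0.1389]
orientation: [0.068, 0.998, 0.0, 0.003]
force: [-0.2, 0.8, -0.8]
finger_gap: 0.031
```

carry_out(deltas=[-20,8,0,0,0,-36,14,-5,0,0,-43,16,-15,0,0,-43,16,-30,0,0,-43,16,-50,0,0])

```text
clock: 22.0
tool_pos: [0.5426, 0.1048, 0.0882]
orientation: [0.067, 0.998, 0.0, 0.003]
force: [0.5, -0.5, -0.5]
finger_gap: 0.0305
```

```bash
python3 - <<'E'
from h import *
print(get_obs()["force"],get_obs()["finger_gap"],get_obs()["tool_pos"])
c,W=snap("wrist","w17")
for r in range(204,300,8): print(r,np.round(W[r,270]*1000,1),c["image"][r,270])
snap("side","s17")
E
python3 -c "
import cv2;a=cv2.imread('pics/s17.png')[80:280,180:420];cv2.imwrite('pics/s17c.png',cv2.resize(a,None,fx=3,fy=3,interpolation=2))"
```

```text
[ 0.48699157 -0.52026201 -0.49827801] 0.030523913209391882 [0.54262408 0.10484363 0.08816801]
204 [507.  106.9 102.2] [181 130  60]
212 [510.2 106.4 102.2] [219 160  76]
220 [512.8 106.1 104.2] [219 159  75]
228 [516.  105.6 104.5] [218 158  73]
236 [519.1 105.2 105.1] [218 159  75]
244 [522.9 104.6 104.1] [219 159  73]
252 [525.8 104.2 105.4] [148 106  52]
260 [528.1 104.  107.7] [146 105  52]
268 [532.  103.4 106.9] [144 101  48]
276 [534.3 103.1 109.2] [143 102  51]
284 [5.984e+02 9.150e+01 5.000e-01] [210 189 149]
292 [604.9  90.6   0.9] [212 189 149]
```

View pics/s17c.png

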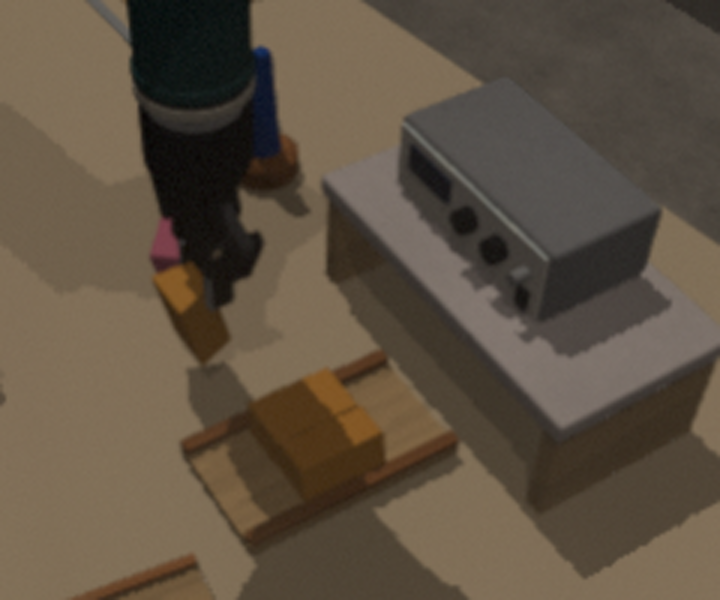

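carry_out(deltas=[0,0,-15,0,0,0,0,-28,0,0,0,0,-33,0,0,0,0,-36,0,0,0,0,-36,0,0])

```text
clock: 22.6
tool_pos: [0.5438, 0.1043, 0.054]
orientation: [0.067, 0.998, -0.0, 0.003]
force: [-0.7, -1.9, 17.6]
finger_gap: 0.0309
```

Run:
```python
from h import *
print(get_obs()["force"],get_obs()["finger_gap"],get_obs()["tool_pos"])
c,W=snap("wrist","w18")
for r in range(196,300,8): print(r,np.round(W[r,270]*1000,1))
```

```text
[-0.73903461 -1.87556304 17.55105674] 0.030868335296908973 [0.54378633 0.10433408 0.05400204]
196 [511.8 105.2  41.7]
204 [508.  106.4  68.4]
212 [510.9 106.   69.6]
220 [514.  105.6  69.9]
228 [516.9 105.2  71.1]
236 [520.3 104.7  70.9]
244 [523.4 104.2  71.4]
252 [526.6 103.8  71.8]
260 [529.7 103.4  72.6]
268 [532.9 102.9  73.2]
276 [536.4 102.4  73.3]
284 [ 5.81e+02  9.44e+01 -4.00e-01]
292 [586.6  93.6   0. ]
```

carry_out(deltas=[0,0,3,0,0.6,0,0,3,0,0.8,0,0,3,0,1,0,0,10,0,1,0,0,40,0,1])

```text
clock: 23.15
tool_pos: [0.5372, 0.1046, 0.0892]
orientation: [0.067, 0.998, -0.0, -0.003]
force: [-0.6, 0.4, 0.3]
finger_gap: 0.0854
```

carry_out(deltas=[0,0,45,0,1,0,0,65,0,1,-35,0,65,0,0.5,-75,0,65,0,0,-80,0,65,0,0])

```text
clock: 23.65
tool_pos: [0.4536, 0.1046, 0.1557]
orientation: [0.067, 0.998, -0.0, -0.003]
force: [0.4, 0.0, -1.3]
finger_gap: 0.0442
```

```bash
python3 - <<'E'
from h import *
c,W=bars("side","s19")
c,W=bars("wrist","w19")
E
python3 -c "
import cv2;a=cv2.imread('pics/s19.png')[80:280,180:420];cv2.imwrite('pics/s19c.png',cv2.resize(a,None,fx=3,fy=3,interpolation=2))"
```

```text
23.65 tcp [453.6 104.6 155.7] jaw 82.3 F [ 0.4  0.  -1.3] gap 44.2
side 0.96 [240. 178.  18.  28.] zt 72.4 top [536.9 105.4  43.6  29.7  86.1] rgb [85. 58. 27.]
side 0.95 [228. 147.  24.  28.] zt 35.1 top [596.2 217.1  71.5  44.1  43.6] rgb [105.  57.  64.]
side 0.87 [145. 188.  34.  29.] zt 35.0 top [364.6 219.2  70.   46.4 -11.1] rgb [111.  70.  72.]
side 0.81 [382. 299.  42.  34.] zt 34.0 top [ 592.  -326.5   69.8   34.   -69.2] rgb [102.  71.  35.]
side 0.73 [271. 219.  39.  29.] zt 46.4 top [543.2 -38.5  67.9  33.8  -7.7] rgb [98. 67. 30.]
side 0.58 [264. 203.  33.  26.] zt 47.1 top [ 5.482e+02  2.000e-01  7.130e+01  4.670e+01 -7.500e+00] rgb [121.  82.  38.]
23.75 tcp [458.5 104.8 156.5] jaw 82.3 F [ 1.5 -0.2 -0.5] gap 27.6
wrist 0.98 [374. 276.  75.  87.] zt 32.5 top [536.7 198.4 201.8  35.   23.6] rgb [108.  67.  69.]
wrist 0.93 [142. 265.  53.  44.] zt 45.1 top [482.3  28.6 125.   43.8 -34.1] rgb [155. 109.  50.]
wrist 0.91 [378.   2.  78. 102.] zt 33.2 top [364.6 218.1  69.6  44.9 -10.6] rgb [201. 126. 140.]
wrist 0.65 [107. 267.  49.  50.] zt 45.1 top [491.5   6.7 148.3  30.9 -57.9] rgb [153. 108.  52.]
wrist 0.62 [262. 253.  51.  75.] zt 70.9 top [536.5 102.4  36.6  33.2  83.5] rgb [147. 106.  54.]
```

View pics/s19c.png

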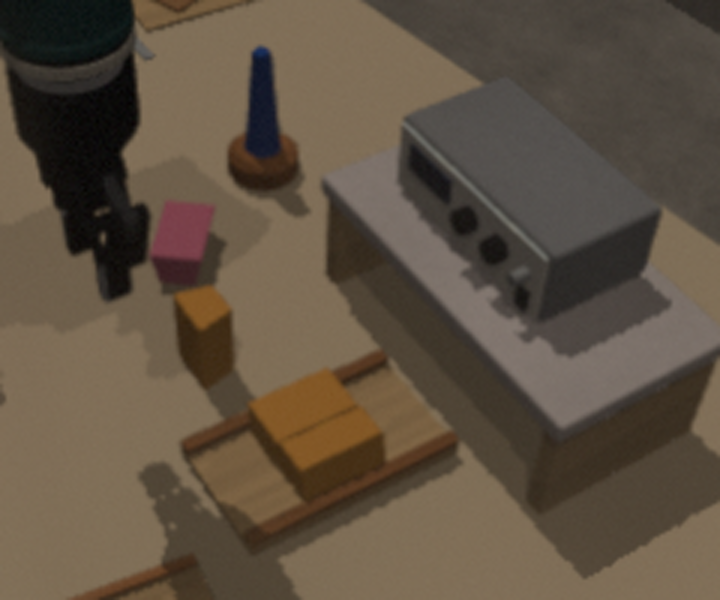

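View pics/w19.png

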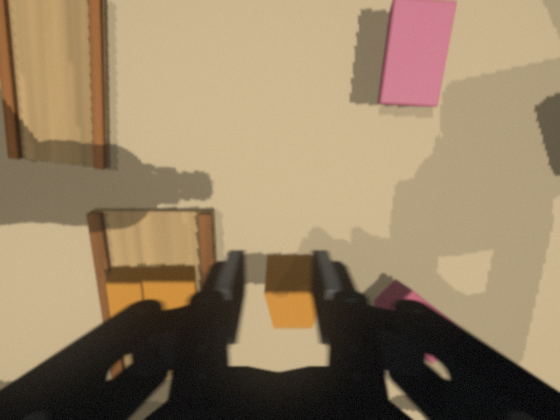

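The bar stands on end at (537,104) with its narrow face toward +x. I'll push it over toward +x near the top.

carry_out(deltas=[0,0,-40,0,0,10,0,-80,0,0,28,-2,-98,0,0,38,-4,-98,0,0,48,-5,-98,0,0])

```text
clock: 24.35
tool_pos: [0.5098, 0.0995, 0.0582]
orientation: [0.068, 0.998, -0.0, 0.0]
force: [0.1, -0.5, 0.8]
finger_gap: -0.0
```

carry_out(deltas=[10,-1.3,0,0,0,20,-2.6,0,0,0,30,-4,0,0,0,38,-5,0,0,0,44,-5.8,0,0,0])

```text
clock: 24.85
tool_pos: [0.553, 0.0939, 0.0587]
orientation: [0.067, 0.998, 0.0, 0.001]
force: [0.4, 0.4, -0.6]
finger_gap: -0.0001
```

```bash
python3 - <<'E'
from h import *
c,W=bars("side","s20")
E
python3 -c "
import cv2;a=cv2.imread('pics/s20.png')[80:280,180:420];cv2.imwrite('pics/s20c.png',cv2.resize(a,None,fx=3,fy=3,interpolation=2))"
```

```text
24.85 tcp [553.   93.9  58.7] jaw 82.3 F [ 0.4  0.4 -0.6] gap -0.1
side 0.8 [270. 216.  39.  31.] zt 46.6 top [544.4 -38.6  70.6  32.9  -8.2] rgb [78. 52. 24.]
side 0.77 [267. 202.  30.  27.] zt 47.1 top [ 5.486e+02 -2.000e-01  7.110e+01  4.470e+01 -7.300e+00] rgb [83. 56. 26.]
side 0.76 [145. 187.  34.  28.] zt 35.1 top [364.2 217.8  69.8  45.4 -10.9] rgb [113.  70.  74.]
side 0.72 [228. 147.  19.  28.] zt 35.2 top [581.8 222.1  76.2  36.7  69.2] rgb [95. 52. 57.]
side 0.64 [253. 177.  32.  25.] zt 35.0 top [588.1  97.7  69.5  44.9  -4.7] rgb [95. 64. 29.]
side 0.62 [385. 296.  40.  38.] zt 34.2 top [ 591.2 -326.2   68.1   31.8  -66.7] rgb [102.  70.  34.]
side 0.38 [311. 290.  36.  43.] zt 60.0 top [ 471.7 -236.    65.4   65.3  -40.9] rgb [106.  99.  92.]
```

View pics/s20c.png

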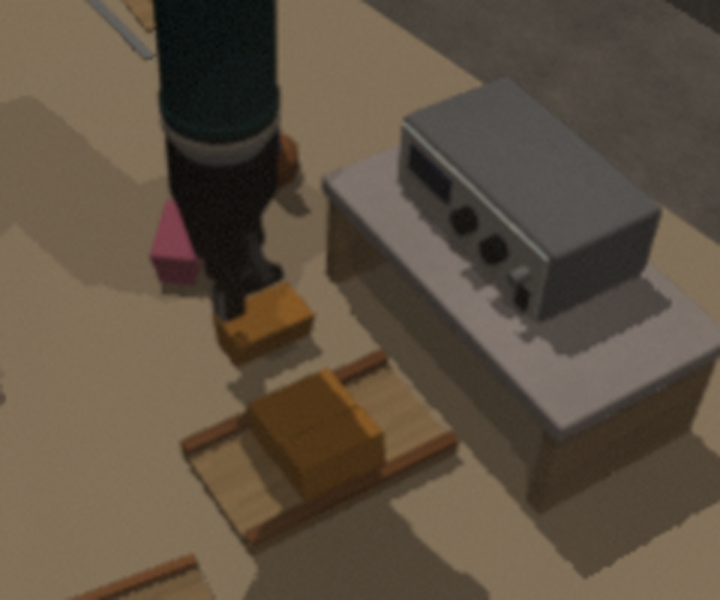

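The bar is flipped, broad face up, at (588,98). Next I'll fetch the upright bar at (591,-326).

carry_out(deltas=[-10,0,30,0,0.5,-10,-20,70,0.5,1,-5,-60,85,1.5,1,0,-105,85,2.5,1,5,-150,85,3.5,1])

```text
clock: 25.45
tool_pos: [0.557, -0.0571, 0.1443]
orientation: [-0.088, 0.996, -0.0, 0.001]
force: [1.1, 0.0, -0.7]
finger_gap: 0.0722
```

carry_out(deltas=[5,-45,0,1,1,10,-90,0,2,1,15,-135,0,2.4,1,20,-180,0,2.4,1,25,-225,0,2.4,1])

```text
clock: 25.95
tool_pos: [0.5813, -0.2825, 0.1431]
orientation: [-0.189, 0.982, 0.0, -0.0]
force: [0.5, 0.4, 1.0]
finger_gap: 0.0854
```

carry_out(deltas=[5,-30,-20,0,1,8,-45,-40,0,1,8,-45,-40,0,1])

```text
clock: 26.25
tool_pos: [0.5879, -0.3271, 0.1001]
orientation: [-0.188, 0.982, 0.002, -0.002]
force: [-0.2, 1.7, -0.4]
finger_gap: 0.0855
```

Run:
```python
from h import *
c,W=bars("wrist","w21")
c,W=bars("top","t21")
```

```text
26.25 tcp [ 587.9 -327.1  100.1] jaw 111.6 F [-0.2  1.7 -0.4] gap 85.5
wrist 0.56 [222. 188. 107.  62.] zt 32.9 top [ 590.8 -326.2   70.    31.9  -68.2] rgb [157. 113.  55.]
26.35 tcp [ 588.9 -325.2  102.6] jaw 111.7 F [ 0.8 -0.6  0.4] gap 85.6
top 0.84 [174. 180.  31.  35.] zt 36.1 top [594.5 217.9  70.8  44.   43.1] rgb [188. 124. 136.]
top 0.84 [176. 279.  20.  27.] zt 36.1 top [365.4 218.1  68.1  44.2  -9.8] rgb [194. 128. 141.]
top 0.69 [287. 204.  17.  33.] zt 47.4 top [542.3 -38.5  69.6  30.5  -8.7] rgb [174. 136.  74.]
top 0.67 [224. 185.  25.  33.] zt 35.6 top [587.3  98.2  70.   44.   -7.6] rgb [184. 144.  79.]
top 0.55 [268. 203.  24.  32.] zt 47.8 top [545.9  -1.3  69.6  44.3  -8.5] rgb [185. 145.  79.]
```

View pics/w21.png

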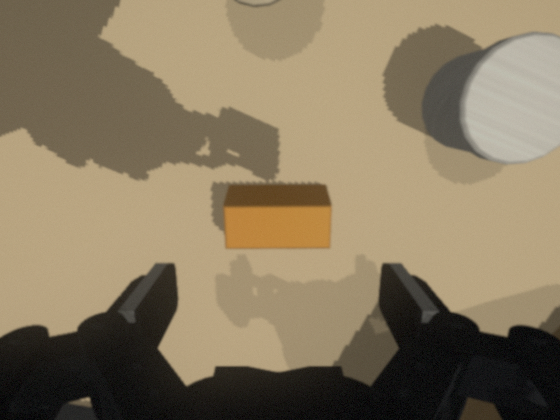

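carry_out(deltas=[2,-0.5,-40,0,1,2,-0.5,-80,0,1,2,-0.5,-96,0,1,2,-0.5,-98,0,1,2,-0.5,-98,0,1])

```text
clock: 26.95
tool_pos: [0.5926, -0.3264, 0.0063]
orientation: [-0.189, 0.982, -0.0, 0.0]
force: [0.2, -1.1, -0.5]
finger_gap: 0.0859
```

carry_out(deltas=[0,0,0,0,0,0,0,0,0,0,0,0,0,0,0,0,0,0,0,0,0,0,0,0,0])

```text
clock: 27.45
tool_pos: [0.5937, -0.3276, 0.0079]
orientation: [-0.189, 0.982, -0.002, 0.002]
force: [0.1, 1.0, 7.3]
finger_gap: 0.0683
```

carry_out(deltas=[0,0,10,0,0,0,0,50,0,0,0,0,100,0,0,0,0,140,0,0,0,0,150,0,0])

```text
clock: 27.95
tool_pos: [0.595, -0.3287, 0.1624]
orientation: [-0.189, 0.982, -0.004, 0.004]
force: [0.5, -0.6, -1.3]
finger_gap: 0.0687
```

Run:
```python
from h import *
c,W=bars("wrist","w22")
```

```text
27.95 tcp [ 595.  -328.7  162.4] jaw 111.8 F [ 0.5 -0.6 -1.3] gap 68.7
wrist 0.87 [186. 219. 183. 110.] zt 187.3 top [ 592.7 -328.4   70.7   33.   -68.3] rgb [130.  92.  44.]
```

View pics/w22.png

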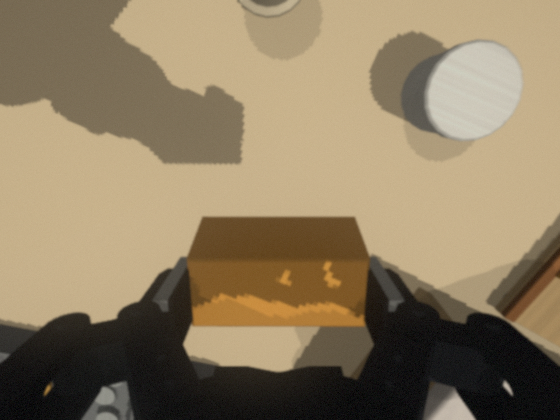

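carry_out(deltas=[-4,35,0,-1.5,0,-8,80,0,-3,0,-12,125,0,-4.5,0,-16,170,0,-6,0,-20,215,0,-6,0])

```text
clock: 28.55
tool_pos: [0.5699, -0.1095, 0.1532]
orientation: [0.074, 0.997, 0.0, -0.002]
force: [1.1, -0.5, -0.8]
finger_gap: 0.0691
```

carry_out(deltas=[-4,35,0,0,0,-8,70,-10,0,0,-9,90,-30,0,0,-9,90,-45,0,0,-9,90,-45,0,0])

```text
clock: 29.05
tool_pos: [0.5594, -0.0203, 0.1068]
orientation: [0.071, 0.997, 0.0, -0.004]
force: [-0.4, 0.1, -1.3]
finger_gap: 0.0689
```

carry_out(deltas=[0,0,0,0,0])

```text
clock: 29.15
tool_pos: [0.5619, -0.0216, 0.1091]
orientation: [0.072, 0.997, 0.0, -0.001]
force: [0.1, -0.0, -0.9]
finger_gap: 0.0687
```

Run:
```python
from h import *
c,W=bars("wrist","w23")
c,W=bars("side","s23")
```

```text
29.15 tcp [561.9 -21.6 109.1] jaw 81.8 F [ 0.1 -0.  -0.9] gap 68.7
wrist 0.95 [273. 138.  74.  77.] zt 45.1 top [535.8   1.6  47.7  44.2  -8.6] rgb [212. 154.  71.]
wrist 0.82 [188. 216. 182. 114.] zt 134.1 top [559.5 -20.7  70.5  33.4  82.2] rgb [128.  90.  41.]
wrist 0.65 [220. 142.  54.  74.] zt 45.0 top [531.  -36.2  46.3  30.9  -8.5] rgb [182. 130.  60.]
wrist 0.55 [412. 172.  86. 105.] zt 33.0 top [588.4  99.2  71.1  45.1  -7.6] rgb [188. 135.  65.]
29.25 tcp [563.2 -22.1 110.4] jaw 81.7 F [-0.2  0.4 -0.8] gap 68.1
side 0.96 [251. 176.  31.  24.] zt 35.0 top [586.   64.8 111.9  70.2  83.9] rgb [99. 68. 32.]
side 0.91 [271. 217.  40.  28.] zt 46.7 top [543.2 -39.3  70.6  35.9  -2.4] rgb [84. 57. 26.]
side 0.9 [145. 188.  34.  29.] zt 34.9 top [365.4 218.   69.   45.8 -13.2] rgb [114.  71.  74.]
side 0.88 [276. 176.  23.  37.] zt 136.7 top [558.9 -23.   69.2  27.2  78.7] rgb [71. 48. 21.]
side 0.65 [264. 206.  32.  21.] zt 47.0 top [547.8   0.   68.6  44.7  -9.5] rgb [116.  78.  35.]
side 0.6 [228. 145.  22.  29.] zt 35.2 top [594.9 216.3  70.9  43.6  43.1] rgb [106.  58.  65.]
side 0.3 [360. 360.  43.  56.] zt 75.9 top [ 441.4 -397.9   61.    60.1   22.9] rgb [117. 104.  85.]
```

View pics/w23.png

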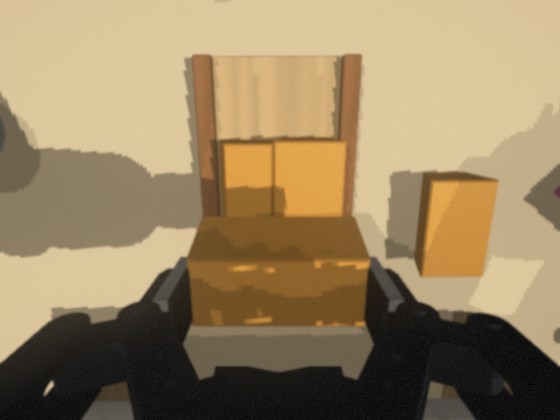

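carry_out(deltas=[2,0,-25,0,0,2,0,-44,0,0,2,0,-52,0,0,2,0,-55,0,0,2,0,-57,0,0])

```text
clock: 29.85
tool_pos: [0.5655, -0.0218, 0.0537]
orientation: [0.072, 0.997, -0.0, 0.0]
force: [0.3, -1.1, -0.7]
finger_gap: 0.0686
```

carry_out(deltas=[0,0,-1,0,0,0,0,-1,0,0])

```text
clock: 30.05
tool_pos: [0.5655, -0.0217, 0.0529]
orientation: [0.072, 0.997, -0.0, 0.001]
force: [-0.4, -0.3, -1.2]
finger_gap: 0.0688
```

carry_out(deltas=[0,0,-1,0,0,0,0,-2,0,0,0,0,-2,0,0])

```text
clock: 30.35
tool_pos: [0.5656, -0.0217, 0.0519]
orientation: [0.072, 0.997, -0.0, 0.001]
force: [-3.2, 0.6, 11.8]
finger_gap: 0.0687
```

carry_out(deltas=[0,0,1,0,1,0,0,1,0,1,0,0,1,0,1,0,0,20,0,1,0,0,60,0,1])

```text
clock: 30.85
tool_pos: [0.5621, -0.0212, 0.1079]
orientation: [0.072, 0.997, 0.0, -0.004]
force: [0.9, 0.1, 0.1]
finger_gap: 0.0854
```

carry_out(deltas=[10,40,20,0,1,20,80,20,0,1,20,115,0,0,1,20,115,0,0,1])

```text
clock: 31.25
tool_pos: [0.5834, 0.0972, 0.1085]
orientation: [0.07, 0.998, 0.001, -0.002]
force: [-0.9, -0.8, -0.1]
finger_gap: 0.0851
```

Run:
```python
from h import *
c,W=bars("wrist","w24")
c,W=bars("top","t24")
c,W=bars("side","s24")
```

```text
31.25 tcp [583.4  97.2 108.5] jaw 82.0 F [-0.9 -0.8 -0.1] gap 85.1
wrist 0.86 [392. 152. 127. 113.] zt 33.0 top [595.4 218.3  71.7  44.7  43.1] rgb [184. 106. 117.]
wrist 0.75 [ 21. 131.  58.  58.] zt 45.2 top [524.  -34.5  31.4  31.   -8.8] rgb [155. 108.  47.]
wrist 0.62 [246. 167.  67. 102.] zt 33.1 top [587.9  98.7  70.6  44.1  -7.5] rgb [183. 131.  63.]
wrist 0.56 [  0. 190. 144.  75.] zt 77.1 top [563.2 -20.4  70.6  32.4  81.5] rgb [113.  79.  35.]
wrist 0.56 [ 73. 130.  86. 114.] zt 45.2 top [ 5.468e+02 -2.000e-01  7.030e+01  4.570e+01 -8.300e+00] rgb [154. 108.  49.]
31.35 tcp [584.1  94.  109.5] jaw 81.9 F [-0.4  0.3 -0. ] gap 85.8
top 0.79 [271. 221.  17.  16.] zt 48.1 top [527.9   1.8  41.   31.4  81.5] rgb [178. 140.  75.]
top 0.65 [187. 198.  17.  18.] zt 36.7 top [561.5 172.8 103.7  40.3  65.4] rgb [173. 117. 126.]
top 0.64 [274. 201.  30.  22.] zt 79.3 top [562.6 -22.1  69.   31.9  81.5] rgb [134. 100.  51.]
top 0.59 [288. 209.  20.  28.] zt 47.4 top [533.5 -37.1  52.2  31.2  -8.5] rgb [150. 116.  63.]
31.45 tcp [585.   92.7 110.3] jaw 81.8 F [ 0.  -0.6 -0.2] gap 85.3
side 0.96 [273. 225.  35.  19.] zt 46.1 top [539.5 -37.9  60.8  31.3  -9.3] rgb [79. 53. 24.]
side 0.71 [249. 176.  38.  24.] zt 34.9 top [588.8  97.8  70.3  44.4  -7.8] rgb [100.  67.  31.]
side 0.69 [274. 194.  36.  36.] zt 78.5 top [564.6 -21.7  70.8  32.6  83.1] rgb [71. 48. 23.]
side 0.66 [145. 188.  34.  29.] zt 35.0 top [364.4 217.5  70.3  45.9 -10.9] rgb [111.  70.  72.]
side 0.61 [262. 211.  21.  17.] zt 46.8 top [530.6   2.3  45.4  34.3  82. ] rgb [100.  68.  31.]
side 0.55 [357. 361.  47.  54.] zt 76.0 top [ 441.8 -399.1   60.6   60.4  -83.1] rgb [117. 104.  85.]
```

View pics/w24.png

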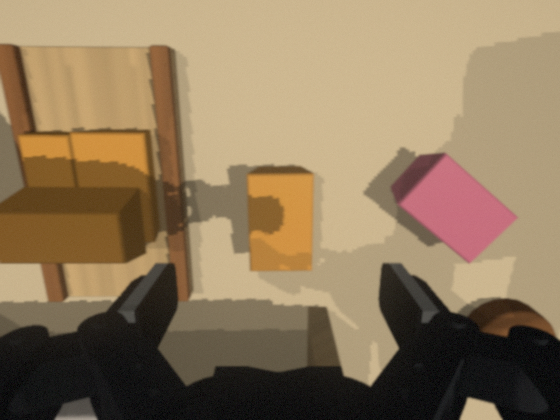

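View pics/s24.png

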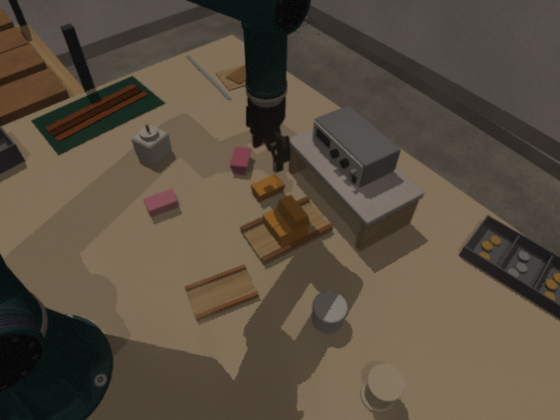

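Layer 2's upright bar sits at (563.2,-20.4), 81.5°. Now I'll turn the jaws to grip the flipped bar by its ends.

carry_out(deltas=[3,6,0,-1.7,1,3,6,0,-3.4,1,3,6,0,-5.1,1,3,6,0,-6.8,1,3,6,0,-8.5,1])

```text
clock: 32.05
tool_pos: [0.5883, 0.0982, 0.1107]
orientation: [0.432, 0.902, 0.0, 0.0]
force: [0.0, 0.6, -0.5]
finger_gap: 0.0853
```

carry_out(deltas=[0,0,0,-1.7,1,0,0,0,-3.4,1,0,0,0,-5.1,1,0,0,0,-6.8,1,0,0,0,-8.5,1])

```text
clock: 32.55
tool_pos: [0.5883, 0.0982, 0.1107]
orientation: [0.729, 0.684, 0.0, 0.0]
force: [-0.6, 0.7, -0.2]
finger_gap: 0.0853
```

carry_out(deltas=[0,0,0,-0.9,1,0,0,0,-0.9,1])

```text
clock: 32.75
tool_pos: [0.5883, 0.0983, 0.1106]
orientation: [0.754, 0.657, 0.0, 0.0]
force: [0.7, 0.6, 0.5]
finger_gap: 0.0853
```

Run:
```python
from h import *
c,W=bars("wrist","w25")
```

```text
32.75 tcp [588.3  98.3 110.6] jaw -7.8 F [0.7 0.6 0.5] gap 85.3
wrist 0.97 [225. 184. 105.  60.] zt 33.1 top [588.   99.4  69.9  43.6  -7.9] rgb [201. 144.  68.]
wrist 0.88 [201.   0. 127.  90.] zt 33.2 top [593.7 216.5  65.   44.7  43.4] rgb [190. 109. 121.]
wrist 0.74 [239. 341.  59.  31.] zt 73.2 top [580.6  59.2 101.8  33.6  75.6] rgb [78. 54. 23.]
wrist 0.64 [194. 312.  94.  66.] zt 45.0 top [547.2   1.7  69.6  43.8  -6.3] rgb [112.  79.  36.]
```

View pics/w25.png

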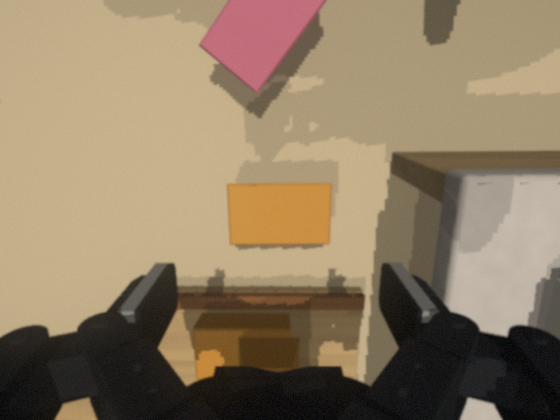

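carry_out(deltas=[0,1,-40,0,1,0,1,-80,0,1,0,1,-100,0,1,0,1,-105,0,1,0,1,-105,0,1])

```text
clock: 33.35
tool_pos: [0.5877, 0.1002, 0.0048]
orientation: [0.753, 0.658, -0.001, -0.0]
force: [-0.4, 0.0, 0.5]
finger_gap: 0.0853
```

carry_out(deltas=[0,0,0,0,0,0,0,0,0,0,0,0,0,0,0,0,0,0,0,0,0,0,0,0,0])

```text
clock: 33.85
tool_pos: [0.5895, 0.1005, 0.0071]
orientation: [0.753, 0.658, 0.001, 0.001]
force: [-0.7, -1.0, 7.4]
finger_gap: 0.0685
```

carry_out(deltas=[0,0,10,0,0,-10,10,50,0,0,-30,30,90,0,0,-50,30,115,1.7,0,-62,20,120,3.4,0])

```text
clock: 34.35
tool_pos: [0.5266, 0.1219, 0.1293]
orientation: [0.645, 0.765, 0.002, 0.002]
force: [0.8, -1.4, -0.9]
finger_gap: 0.0683
```

carry_out(deltas=[0,0,0,1.7,0,0,0,0,3.4,0,0,0,0,5.1,0,0,0,0,6.8,0,0,0,0,8.5,0])

```text
clock: 34.85
tool_pos: [0.5259, 0.1205, 0.1261]
orientation: [0.324, 0.946, 0.0, 0.0]
force: [0.2, -0.6, -0.9]
finger_gap: 0.0687
```

carry_out(deltas=[0,-30,0,1.7,0,0,-70,0,3.4,0,0,-110,0,5.1,0,0,-135,-10,5.9,0,0,-135,-30,5.9,0])

```text
clock: 35.35
tool_pos: [0.528, -0.018, 0.0972]
orientation: [0.076, 0.997, -0.001, 0.003]
force: [1.1, 0.8, -0.9]
finger_gap: 0.0682
```

carry_out(deltas=[0,0,0,0,0,0,0,0,0,0])

```text
clock: 35.55
tool_pos: [0.5256, -0.0143, 0.0957]
orientation: [0.076, 0.997, 0.0, -0.0]
force: [-0.4, -0.2, -0.1]
finger_gap: 0.0686
```

Run:
```python
from h import *
c,W=bars("wrist","w26")
c,W=bars("side","s26")
```

```text
35.55 tcp [525.6 -14.3  95.7] jaw 81.3 F [-0.4 -0.2 -0.1] gap 68.6
wrist 0.75 [183. 235. 190. 114.] zt 121.6 top [526.3 -14.1  70.5  45.1  81.5] rgb [131.  92.  41.]
wrist 0.72 [271. 193.  71.  42.] zt 44.9 top [521.8   3.7  43.9  20.3  81.6] rgb [157. 111.  51.]
wrist 0.62 [214. 197.  66.  40.] zt 44.9 top [517.1 -34.   31.6  18.9  82.4] rgb [117.  84.  40.]
35.65 tcp [526.5 -14.1  96.2] jaw 81.3 F [-0.1 -0.7 -1.2] gap 68.5
side 0.95 [271. 222.  39.  23.] zt 45.9 top [543.  -39.2  68.   31.7 -10.4] rgb [71. 48. 22.]
side 0.88 [228. 146.  24.  29.] zt 35.4 top [596.2 216.8  70.3  43.4  43.2] rgb [106.  58.  65.]
side 0.86 [144. 189.  35.  29.] zt 34.9 top [364.6 217.7  69.6  45.3 -12.1] rgb [113.  71.  73.]
side 0.72 [263. 189.  29.  32.] zt 123.7 top [528.4 -14.2  71.1  43.5  82.1] rgb [76. 51. 23.]
side 0.68 [284. 209.  25.  21.] zt 77.9 top [561.6 -44.5  31.1  24.7  -7.1] rgb [83. 57. 26.]
side 0.62 [264. 210.  16.  22.] zt 46.9 top [523.3  -8.4  68.3  23.   83.6] rgb [91. 63. 30.]
```

View pics/w26.png

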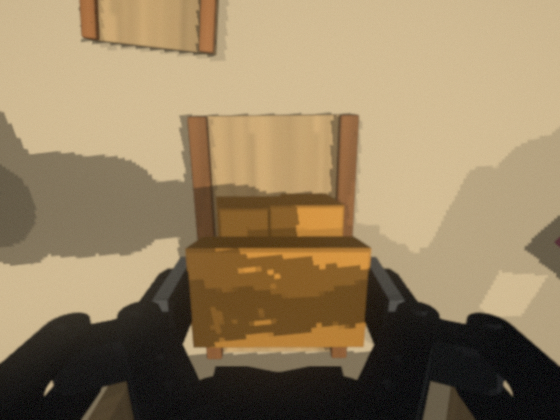

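carry_out(deltas=[-1.5,-0.7,-15,0,0,-1.5,-0.7,-28,0,0,-1.5,-0.7,-28,0,0,-1.5,-0.7,-28,0,0])

```text
clock: 36.15
tool_pos: [0.5246, -0.015, 0.0677]
orientation: [0.076, 0.997, -0.0, 0.0]
force: [-0.2, 0.1, -0.5]
finger_gap: 0.0688
```

Run:
```python
from h import *
c,W=bars("side","s27")
c,W=bars("wrist","w27")
```

```text
36.15 tcp [524.6 -15.   67.7] jaw 81.3 F [-0.2  0.1 -0.5] gap 68.8
side 0.91 [229. 148.  23.  30.] zt 35.3 top [596.9 215.7  72.   41.7  42.7] rgb [107.  59.  66.]
side 0.89 [263. 199.  21.  29.] zt 95.5 top [518.9 -14.2  68.9  28.2  80.6] rgb [79. 53. 24.]
side 0.85 [146. 186.  33.  30.] zt 34.9 top [364.2 217.8  68.6  45.3 -12.5] rgb [115.  71.  75.]
side 0.78 [272. 224.  36.  21.] zt 45.4 top [536.2 -49.7  74.6  28.7 -32.6] rgb [69. 47. 22.]
side 0.66 [291. 208.  18.  21.] zt 77.5 top [563.7 -53.5  32.6  16.2  26.4] rgb [79. 53. 24.]
side 0.4 [262. 215.  10.  16.] zt 46.6 top [517.6   3.3  41.6   8.   82.6] rgb [74. 51. 25.]
36.25 tcp [525.2 -15.2  68.1] jaw 81.3 F [-0.2 -0.  -1.9] gap 68.8
wrist 0.71 [208. 207.  73.  31.] zt 44.6 top [511.4 -32.6  32.5   8.3  84.5] rgb [109.  77.  37.]
wrist 0.66 [180. 234. 190. 112.] zt 94.0 top [526.1 -15.   71.2  45.8  81.9] rgb [133.  93.  40.]
wrist 0.63 [205. 349. 147.  30.] zt 77.2 top [545.2 -18.   70.4  64.8  81.1] rgb [193. 134.  59.]
wrist 0.57 [270. 203.  82.  33.] zt 44.8 top [516.2   4.5  43.9   9.2  81.4] rgb [128.  91.  43.]
```

carry_out(deltas=[-0.7,0,-8,0,0,-0.7,0,-13,0,0,-0.7,0,-15,0,0,-0.7,0,-16,0,0,-0.7,0,-17,0,0])

```text
clock: 36.85
tool_pos: [0.5232, -0.0152, 0.051]
orientation: [0.076, 0.997, 0.0, -0.001]
force: [-7.0, 0.5, 23.4]
finger_gap: 0.0688
```

carry_out(deltas=[0,0,1,0,0,0,0,1,0,1,0,0,1,0,1,0,0,1,0,1,0,0,20,0,1])

```text
clock: 37.35
tool_pos: [0.5219, -0.015, 0.0685]
orientation: [0.076, 0.997, 0.0, -0.002]
force: [-0.3, -0.2, -0.9]
finger_gap: 0.0853
```

carry_out(deltas=[0,0,40,0,1,5,30,80,0,1,15,75,90,0,1,20,115,90,0,1,20,115,90,0,1])

```text
clock: 37.85
tool_pos: [0.5448, 0.1039, 0.1611]
orientation: [0.074, 0.997, 0.001, 0.001]
force: [0.3, -0.5, 0.3]
finger_gap: 0.0853
```

```bash
python3 - <<'E'
from h import *
c,W=bars("wrist","w28")
for s in silhouettes("wrist","board"):
        m=s["mask"]&(c["depth"]>0);P=W[m];print("board",s["box"],rect(P[(P[:,2]<0.03)&(P[:,2]>0.0165)]))
c,W=bars("top","t28")
c,W=bars("side","s28")
for s in silhouettes("side","board"):
        m=s["mask"]&(c["depth"]>0);P=W[m];print("board",s["box"],rect(P[(P[:,2]<0.03)&(P[:,2]>0.0165)]))
E
python3 -c "
import cv2;a=cv2.imread('pics/s28.png')[130:290,200:392];cv2.imwrite('pics/s28c.png',cv2.resize(a,None,fx=3.7,fy=3.7,interpolation=2))"
```

```text
37.85 tcp [544.8 103.9 161.1] jaw 81.5 F [ 0.3 -0.5  0.3] gap 85.3
wrist 0.89 [ 60. 225. 113.  59.] zt 77.2 top [ 5.563e+02  5.000e-01  1.220e+02  4.280e+01 -8.090e+01] rgb [152. 106.  48.]
wrist 0.73 [371. 186.  92.  88.] zt 33.0 top [595.4 218.   71.1  44.4  42.9] rgb [176. 102. 112.]
wrist 0.7 [125. 172.  56.  90.] zt 44.8 top [542.7  16.9  79.3  34.   16.5] rgb [116.  83.  41.]
wrist 0.57 [ 45. 178. 123.  62.] zt 77.2 top [524.9 -15.8  71.6  46.   81. ] rgb [117.  82.  36.]
board [0.0, 1.6, 80.0, 64.0] [394.4 -35.5  34.5   6.1 -21.1]
board [58.9, 111.1, 150.8, 196.2] [547.6 -20.3 179.6 107.8  -8.2]
38.0 tcp [543.2  99.6 159.8] jaw 81.3 F [ 0.5  0.1 -0.3] gap 85.3
top 0.84 [275. 200.  27.  20.] zt 79.3 top [562.9 -21.1  67.1  31.8  81.7] rgb [167. 131.  69.]
top 0.78 [175. 280.  24.  30.] zt 36.3 top [364.1 218.4  70.3  43.9 -10.7] rgb [192. 136. 149.]
top 0.55 [267. 216.  34.  24.] zt 79.6 top [523.8 -15.4  68.1  42.9  81.5] rgb [143. 108.  57.]
top 0.36 [302. 209.   3.  28.] zt 29.3 top [540.9 -57.3  58.9   1.9  -6.8] rgb [104.  78.  44.]
38.1 tcp [543.2  98.7 159.8] jaw 81.2 F [ 0.4 -0.   0.6] gap 85.8
side 0.87 [229. 147.  25.  29.] zt 35.4 top [595.4 216.7  68.7  44.1  43.7] rgb [104.  57.  63.]
side 0.84 [145. 187.  33.  30.] zt 35.0 top [364.4 217.8  70.2  45.4 -11.1] rgb [111.  69.  72.]
side 0.79 [274. 225.  36.  20.] zt 42.0 top [538.3 -51.6  75.5  25.5 -29.2] rgb [66. 45. 21.]
side 0.7 [278. 196.  32.  34.] zt 78.8 top [563.9 -20.7  72.4  36.2  82. ] rgb [96. 66. 31.]
side 0.69 [262. 201.  38.  35.] zt 78.7 top [527.  -16.7  70.1  47.2  81.8] rgb [74. 50. 24.]
side 0.5 [263. 218.   7.  11.] zt 43.9 top [514.    1.4  36.5   2.5  78. ] rgb [59. 41. 22.]
board [240.7, 197.3, 89.3, 69.5] [548.6 -20.5 178.3 109.3  -8.3]
board [186.6, 265.4, 73.4, 59.3] [344.7 -59.1 128.8  77.7 -15. ]
```

View pics/s28c.png

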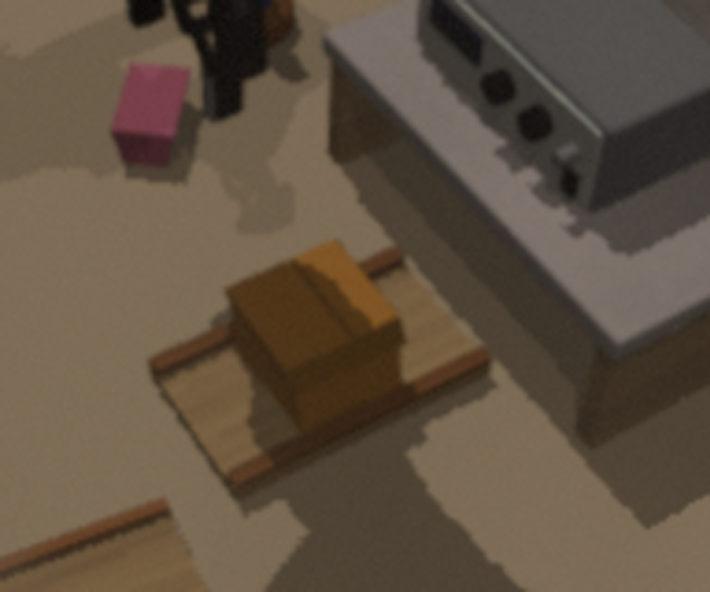

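View pics/w28.png

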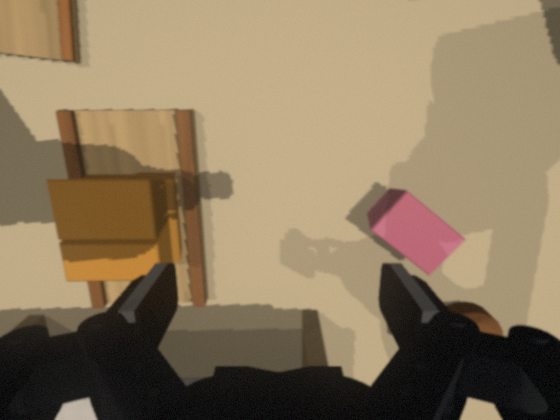

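All four bars look nested. I'll check the layer 2 gap from directly overhead.

carry_out(deltas=[15,-35,10,0,1,30,-70,20,0,1,45,-105,20,0,1,52,-120,20,0,1,52,-120,20,0,1])

```text
clock: 38.75
tool_pos: [0.5966, -0.0228, 0.1801]
orientation: [0.078, 0.997, -0.0, 0.0]
force: [0.4, 0.0, 0.1]
finger_gap: 0.0853
```

carry_out(deltas=[0,0,0,0,1,0,0,0,0,1])

```text
clock: 38.95
tool_pos: [0.5947, -0.0191, 0.1798]
orientation: [0.076, 0.997, 0.0, -0.001]
force: [-0.4, 0.4, -0.0]
finger_gap: 0.0851
```

Run:
```python
from h import *
c,W=bars("wrist","w29")
I=cv2.imread("pics/w29.png");cv2.imwrite("pics/w29c.png",cv2.resize(I[60:300,160:400],None,fx=2.5,fy=2.5))
```

```text
38.95 tcp [594.7 -19.1 179.8] jaw 81.3 F [-0.4  0.4 -0. ] gap 85.1
wrist 0.8 [494. 100.  65.  94.] zt 32.9 top [593.7 216.4  66.9  44.7  43.2] rgb [160.  91. 101.]
wrist 0.65 [214.  76. 105.  63.] zt 77.1 top [524.2 -15.2  70.5  43.7  81.2] rgb [204. 148.  68.]
wrist 0.49 [316.  91.   4.  83.] zt 75.0 top [537.   17.4  38.2   1.5  -9.8] rgb [178. 126.  60.]
```

View pics/w29c.png

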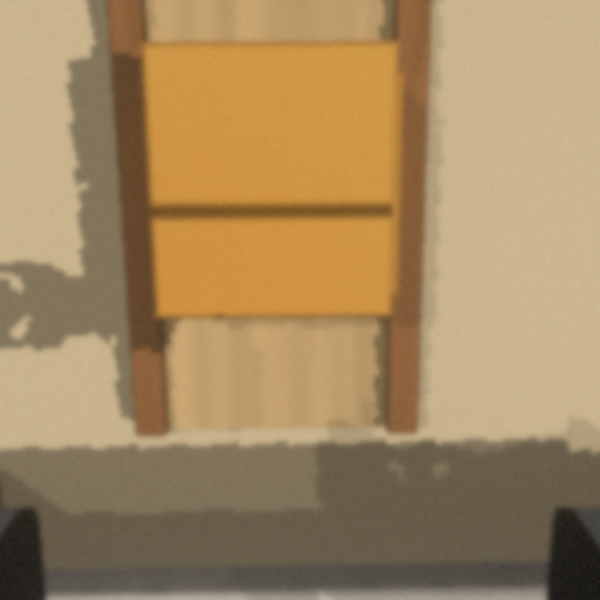

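The overhead view shows a thin dark seam between the layer 2 bars, with centres about 39 mm apart. That is within the limit but leaves a gap of about 2 mm. I'll regrip the near bar by its ends and slide it closed.

carry_out(deltas=[-35,2,0,0,1,-70,3.8,0,0,1,-70.5,3.8,-40,0,1,-70.5,3.8,-75,0,1,-70.5,3.8,-90,0,1])

```text
clock: 39.55
tool_pos: [0.5228, -0.0152, 0.0881]
orientation: [0.075, 0.997, 0.0, -0.002]
force: [-0.4, -1.0, 0.6]
finger_gap: 0.0855
```

carry_out(deltas=[0,0,-5,0,1,0,0,-15,0,1,0,0,-15,0,1])

```text
clock: 39.85
tool_pos: [0.5252, -0.0161, 0.0749]
orientation: [0.076, 0.997, -0.0, -0.0]
force: [-0.3, -0.0, -0.9]
finger_gap: 0.0854
```

Run:
```python
from h import *
c,W=bars("wrist","w30")
```

```text
39.85 tcp [525.2 -16.1  74.9] jaw 81.3 F [-0.3 -0.  -0.9] gap 85.4
wrist 0.94 [274. 203.  77.  15.] zt 43.2 top [510.4   5.6  43.1   6.3  79.3] rgb [101.  73.  37.]
wrist 0.87 [208. 313. 147.  57.] zt 77.1 top [546.4 -18.4  70.5  65.5  81.7] rgb [174. 121.  53.]
wrist 0.58 [199. 218. 158.  92.] zt 77.1 top [524.5 -15.2  70.9  45.7  81.8] rgb [142.  99.  44.]
wrist 0.57 [213. 204.  67.  15.] zt 37.0 top [507.3 -32.8  33.3   3.1  82.5] rgb [95. 68. 34.]
```

View pics/w30.png

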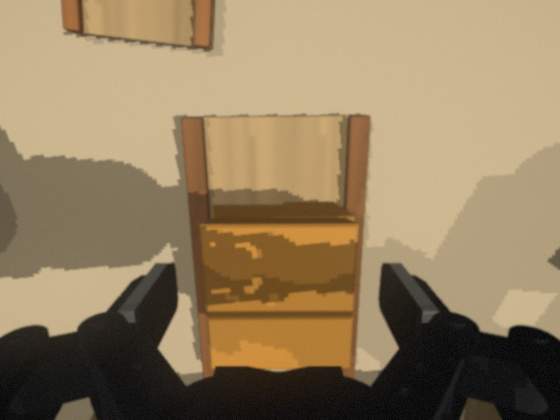

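carry_out(deltas=[0,0.8,-15,0,1,0,0.8,-22,0,1,0,0.8,-22,0,1,0,0.8,-22,0,0.5,0,0.8,-22,0,0])

```text
clock: 40.45
tool_pos: [0.5257, -0.0157, 0.0542]
orientation: [0.076, 0.997, -0.0, 0.0]
force: [-2.5, 0.4, 4.2]
finger_gap: 0.0685
```

carry_out(deltas=[0,0,0,0,0,0,0,0,0,0,0,0,0.5,0,0])

```text
clock: 40.75
tool_pos: [0.5256, -0.0157, 0.0543]
orientation: [0.076, 0.997, -0.0, 0.0]
force: [-0.3, 0.2, -0.8]
finger_gap: 0.0682
```

carry_out(deltas=[0.7,-0.1,0.3,0,0,1.3,-0.2,0.3,0,0,2,-0.3,0.3,0,0,2,-0.3,0.3,0,0])

```text
clock: 41.15
tool_pos: [0.5264, -0.0158, 0.0543]
orientation: [0.076, 0.997, 0.0, -0.001]
force: [-3.2, 0.2, 6.3]
finger_gap: 0.0687
```

Run:
```python
from h import *
c,W=bars("wrist","w31")
I=cv2.imread("pics/w31.png");cv2.imwrite("pics/w31c.png",cv2.resize(I[190:400,180:390],None,fx=2.8,fy=2.8))
```

```text
41.15 tcp [526.4 -15.8  54.3] jaw 81.3 F [-3.2  0.2  6.3] gap 68.7
wrist 0.86 [195. 341. 167.  38.] zt 77.0 top [540.8 -17.3  70.6  52.6  80.6] rgb [169. 118.  51.]
wrist 0.62 [208. 213.  73.  20.] zt 39.4 top [508.4 -32.7  32.9   2.5  84.6] rgb [98. 71. 35.]
wrist 0.59 [274. 208.  86.  25.] zt 43.7 top [512.7   5.3  43.7   3.6  78.6] rgb [107.  77.  38.]
```

View pics/w31c.png

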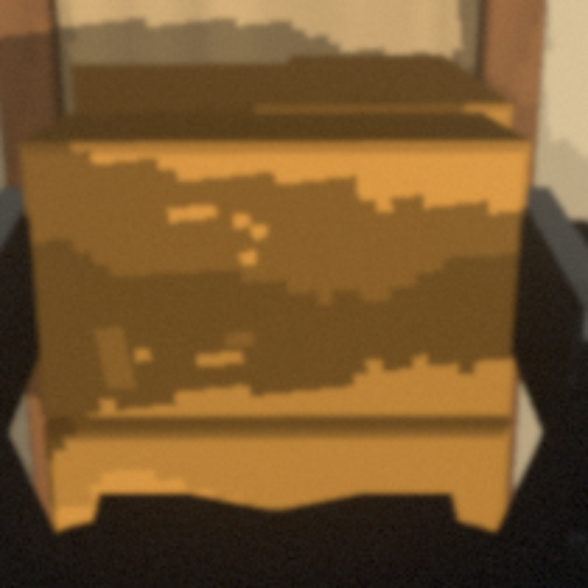

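carry_out(deltas=[0,0,1.5,0,0,0.5,0,1.5,0,0,1,-0.1,1.5,0,0,1,-0.1,1.5,0,0])

```text
clock: 41.65
tool_pos: [0.5285, -0.0161, 0.0555]
orientation: [0.076, 0.997, -0.0, 0.0]
force: [0.5, -0.6, -0.6]
finger_gap: 0.0684
```

Run:
```python
from h import *
c,W=bars("wrist","w32")
I=cv2.imread("pics/w32.png");cv2.imwrite("pics/w32c.png",cv2.resize(I[190:400,180:390],None,fx=2.8,fy=2.8))
```

```text
41.65 tcp [528.5 -16.1  55.5] jaw 81.3 F [ 0.5 -0.6 -0.6] gap 68.4
wrist 0.84 [186. 230. 186. 109.] zt 78.2 top [527.6 -15.7  70.8  45.4  81.3] rgb [137.  96.  42.]
wrist 0.76 [204. 208.  74.  23.] zt 43.6 top [509.  -33.   31.2   2.5  81.2] rgb [102.  73.  36.]
wrist 0.73 [271. 208.  91.  25.] zt 44.5 top [513.9   5.4  44.4   6.2  78.7] rgb [118.  84.  40.]
wrist 0.72 [196. 344. 164.  38.] zt 77.1 top [543.8 -18.   70.1  52.9  81. ] rgb [185. 129.  56.]
```

View pics/w32c.png

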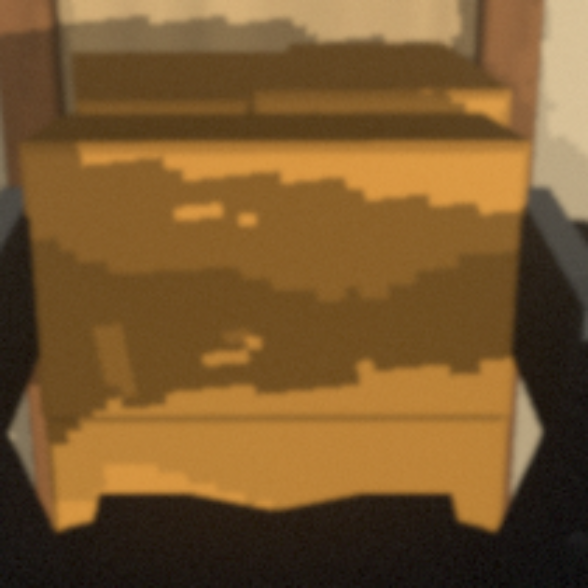

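The seam is closed. Lowering and releasing.

carry_out(deltas=[0,0,-1,0,0,0,0,-1.6,0,0,0,0,-1.6,0,0.6,0,0,-1.6,0,1,0,0,-1.6,0,1])

```text
clock: 42.25
tool_pos: [0.5284, -0.0161, 0.054]
orientation: [0.076, 0.997, -0.0, 0.0]
force: [0.7, 0.1, -0.2]
finger_gap: 0.0855
```

carry_out(deltas=[0,0,0,0,1,0,0,20,0,1,0,0,60,0,1,0,0,105,0,1,35,-2,125,0,1])

```text
clock: 42.75
tool_pos: [0.5608, -0.0177, 0.1822]
orientation: [0.076, 0.997, -0.0, -0.0]
force: [1.0, -0.4, -0.9]
finger_gap: 0.0856
```

carry_out(deltas=[35,-2,0,0,1,35,-2,0,0,1,35,-2,0,0,1])

```text
clock: 43.05
tool_pos: [0.5982, -0.0201, 0.1785]
orientation: [0.076, 0.997, -0.0, -0.0]
force: [-1.2, 1.2, -0.2]
finger_gap: 0.0854
```

Run:
```python
from h import *
c,W=bars("wrist","w33")
I=cv2.imread("pics/w33.png");cv2.imwrite("pics/w33c.png",cv2.resize(I[60:300,160:400],None,fx=2.5,fy=2.5))
```

```text
43.05 tcp [598.2 -20.1 178.5] jaw 81.3 F [-1.2  1.2 -0.2] gap 85.4
wrist 0.8 [222. 144.  96.  43.] zt 77.1 top [564.1 -21.5  70.   30.5  81.3] rgb [202. 144.  66.]
wrist 0.6 [316.  88.   6.  44.] zt 45.2 top [534.6  20.8  33.1   6.6 -10.6] rgb [176. 124.  60.]
wrist 0.6 [497.  96.  63.  91.] zt 32.9 top [592.6 214.9  63.5  44.3  43. ] rgb [158.  90. 100.]
```

View pics/w33c.png

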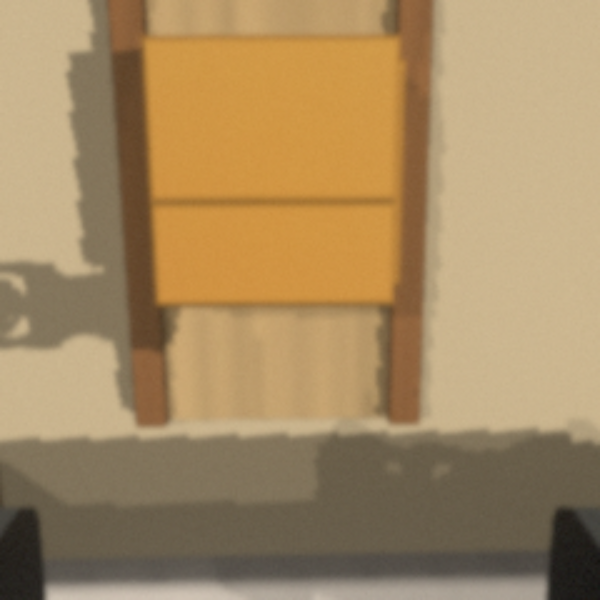

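```bash
python3 - <<'E'
from h import *
c,W=bars("side","s34")
for n in ["side","top"]:
  c,W=snap(n)
  for k in ["board","dye_tin","glue_pot","thread_spool","spike_holder"]:
    for s in silhouettes(n,k)[:2]:
        m=s["mask"]&(c["depth"]>0);P=W[m]
        if k=="board": P=P[(P[:,2]<0.03)&(P[:,2]>0.0165)]
        else: P=P[P[:,2]>np.percentile(P[:,2],90)-.006]
        print(n,k,round(s["confidence"],2),rect(P))
E
python3 -c "
import cv2;a=cv2.imread('pics/s34.png')[130:290,200:392];cv2.imwrite('pics/s34c.png',cv2.resize(a,None,fx=3.7,fy=3.7,interpolation=2))"
```

```text
43.15 tcp [596.5 -19.8 178. ] jaw 81.3 F [-0.8  0.6  0.3] gap 85.4
side 0.97 [263. 202.  35.  35.] zt 78.6 top [529.2 -16.8  71.1  45.7  82.8] rgb [111.  75.  34.]
side 0.81 [146. 188.  36.  31.] zt 35.0 top [364.6 218.6  69.9  47.8 -11.3] rgb [111.  70.  72.]
side 0.67 [271. 225.  37.  20.] zt 42.4 top [536.5 -49.5  74.7  30.2 -32.5] rgb [68. 47. 23.]
side 0.66 [285. 196.  23.  33.] zt 78.9 top [566.  -22.8  69.9  29.9  81.4] rgb [114.  76.  34.]
side board 0.86 [549.4 -20.7 180.4 109.5  -8.7]
side board 0.72 [345.3 -60.1 128.3  77.8 -14.8]
side dye_tin 0.74 [ 471.5 -236.1   65.5   64.8  -39.5]
side glue_pot 0.63 [442.8 400.3  49.6  47.4  52.4]
side thread_spool 0.58 [ 441.2 -399.1   60.7   60.5    4. ]
side spike_holder 0.68 [718.9 262.1  17.9  16.3 -40.3]
side spike_holder 0.27 [442.8 400.3  49.6  47.4  52.4]
top board 0.63 [534.4 -19.  148.9 106.9  -8.3]
top dye_tin 0.64 [ 471.1 -234.5   64.1   60.1  -90. ]
top glue_pot 0.73 [440.4 399.4  45.4  45.4 -67.6]
top thread_spool 0.63 [ 441.2 -398.3   59.2   58.6   40.5]
top spike_holder 0.77 [719.5 265.2  17.4  16.5 -17.3]
```

View pics/s34c.png

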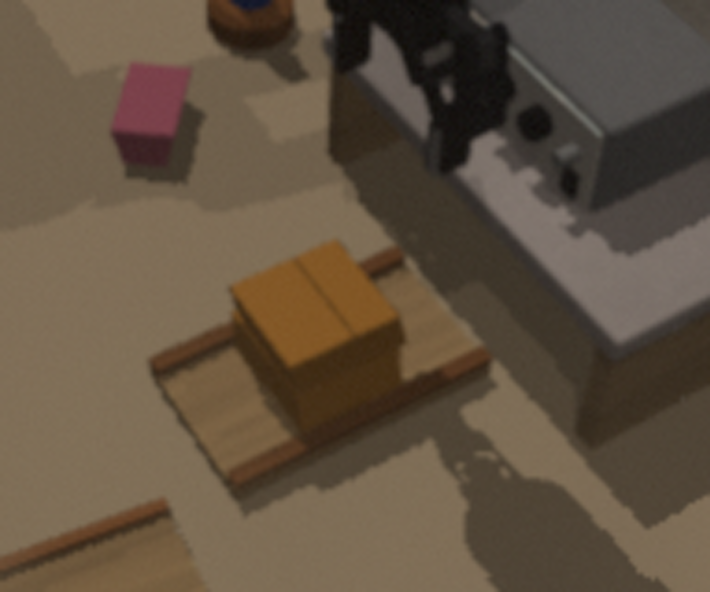

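The stack is flat and tight, the board is clear of the shelf, and the bystanders haven't moved. Handing in.

```bash
python3 -c "
from workcell import *
print(job_done())"
```

```text
the job is handed in; nothing more can be done
None
```

The job is handed in, at about 43 s of the 72 s allowed. `job_done()` gives no verdict, so the figures below come from my last camera checks.

**What I did**
- I pulled the board out by its batten.
- I set wax_d, already upside down, beside wax_a.
- The loose bar from the left I levered over against the shelf's front edge, stood on end and pushed over, so it lies upside down.
- The right-hand bar went crosswise as the upright of layer 2, with the flipped bar beside it.
- Layer 2 first had a gap of about 2 mm (centres about 39 mm apart), so I regripped the flipped bar and slid it in.

**Last checks**

| Check | Measured | Limit |
|---|---|---|
| Board in shelf frame | x about -180 mm | below -166 mm |
| Layer 1 centres | about 37.5 mm apart, ends level | under 41 mm |
| Layer 2 centres | about 37.3 mm apart | under 42 mm |
| Layer 2 angle to wax_a | crosswise to about 1–2° | 0.12 rad (6.9°) |
| Layer 2 offset from board midline | about 2 mm | 12 mm |

- **Height:** the top face of layer 2 is level, at about 76–77 mm.
- **Bystanders:** all four are within 3 mm of where they started, and the arm is clear of everything.

**Disagreements and limits**
- The cameras differed by 1–2 mm, and the fixed cameras read about 2 mm high.
- A hairline seam still shows in layer 2.
- In the final view layer 1 was partly hidden under layer 2. Its figure dates from before layer 2 was placed.

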